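# Re-pin the lid of a bottle carrying case, load it and close it

### The job

The small grey carrying case has been cleaned and its lid stands open in its hinge, but the hinge pin is still out, lying to the left. Slide the pin all the way through the hinge knuckles, up to its collar, while the lid is still up; stand the few round brown or white bottles from the bench to the right of the case upright in the pockets of the case, one in each (not the square yellow ones by the carton); then lower the lid gently by its bar until it is fully closed, without letting it drop. Leave the timer, the tape roll and the wash bottle alone.

Things in the scene. Friction and masses are not known exactly. Their poses are not given: they have to be found in the camera images.
- case: Grey carrying case, fixed, 96 (x) x 120 (y) x 50 mm high, walls 4 mm, open on top. Origin: centre of its underside. x points to its rear (hinge side), y along the hinge, z up. Inside, a black insert (top 45 mm up) with four pockets, floor 5 mm up. Behind it a bent-wire lid rest (y within 40 mm of the middle) reaches 113 mm from the origin, 103 mm high.
- hinge_mid (a point): Middle of the hinge axis, fixed on the case 56 mm behind its origin, 46 mm above the bench; axes as the case. Five steel knuckles in a line along y: three on the case (the middle, and the ends, out to 68 mm either side of this point), two on the lid between them, all of 10.4 mm bore, 17 mm outside. The pin may enter from either end, and may slide out again if knocked.
- cell_0 (a point): Centre of the floor of pocket 0 (front right) in the case's insert: 41 mm (case x) by 40 mm (case y), 40 mm deep, floor 5 mm above the bench.
- cell_1 (a point): Centre of the floor of pocket 1 (front left) in the case's insert: 41 mm (case x) by 40 mm (case y), 40 mm deep, floor 5 mm above the bench.
- cell_2 (a point): Centre of the floor of pocket 2 (rear right) in the case's insert: 41 mm (case x) by 40 mm (case y), 40 mm deep, floor 5 mm above the bench.
- cell_3 (a point): Centre of the floor of pocket 3 (rear left) in the case's insert: 41 mm (case x) by 40 mm (case y), 40 mm deep, floor 5 mm above the bench.
- lid: Lid: grey shell 96 x 120 x 40 mm, 0.18 to 0.29 kg. Origin: middle of its hinge axis (at hinge_mid). Closed, its axes are parallel to the case's and it lies on the rim, top 90 mm up. At the start open 97 degrees about y, knuckles on a ledge in line with the case's, back leaning on the wire rest; unpinned it can be knocked out. Pulled 35 degrees or more forward it falls shut if let go.
- lid_bar (a point): Centre of the lid's bar handle: round steel bar 10 mm thick, parallel to the hinge, 72 mm free between its posts, 32 mm off the lid's front wall. In the lid frame at x = -136, z = +14 mm from the hinge axis: closed 60 mm above the bench, open 179 mm above it. Axes as the lid. Pinched across, the bar turns between the fingers.
- pin_grip (a point): Centre of the loose hinge pin's black square grip (40 x 16 x 16 mm). x points along the pin to its tip. It lies level, axis 8 mm up; 70 g, balanced inside the grip. Ahead of the grip a thin neck, a 16 mm collar (its face, the shoulder, 44 mm ahead, stops on the end knuckle), then an 8 mm shaft 144 mm long, its last 12 mm tapering to a 3 mm tip.
- pin_seat (a point): Point on the pin's shaft 68 mm from the shoulder (112 mm ahead of pin_grip); it meets hinge_mid when the pin is fully home from either side. Axes as pin_grip.
- bottle_0_mid (a point): Centre of a small bottle, 77 mm high, body 32 mm wide up to 62 mm or so, screw cap 24 mm wide over the top 15 mm; 55 g; it stands upright on the bench; this point is half-way up (38.5 mm above its base). Two to four of the four bottles are present.
- bottle_1_mid (a point): Centre of a small bottle, 77 mm high, body 32 mm wide up to 62 mm or so, screw cap 24 mm wide over the top 15 mm; 55 g; it stands upright on the bench; this point is half-way up (38.5 mm above its base). Two to four of the four bottles are present.
- bottle_2_mid (a point): Centre of a small bottle, 77 mm high, body 32 mm wide up to 62 mm or so, screw cap 24 mm wide over the top 15 mm; 55 g; it stands upright on the bench; this point is half-way up (38.5 mm above its base). Two to four of the four bottles are present.
- bottle_3_mid (a point): Centre of a small bottle, 77 mm high, body 32 mm wide up to 62 mm or so, screw cap 24 mm wide over the top 15 mm; 55 g; it stands upright on the bench; this point is half-way up (38.5 mm above its base). Two to four of the four bottles are present.
- timer: Digital timer lying on the bench, 58 x 62 x 20 mm, origin at the centre of its underside. Leave alone.
- tape_roll: Roll of tape lying flat, 72 mm wide, 19 mm high, origin at the centre of its underside. Leave alone.
- wash_bottle: Wash bottle standing on the bench, 68 x 120 x 216 mm, origin at the centre of its underside. Leave alone.

How it is judged:
By the outcome, as a careful person would: the job done as asked, in the order asked, and still so for the second after the job is handed in, with the robot touching nothing.
Of bottle_0, bottle_1, bottle_2, bottle_3 only 2 to 4 are there at a start; the rules pass over those that are not, and their reading is None.
At some moment in a run one of pin may be knocked a few centimetres aside while the robot is not near it.
It also fails if it takes over 210 s, if anything falls off the work surface, if the arm or the gripper's body presses on something with over 40 N, if the wrist force passes 120 N, or if a joint passes its speed limit or range.

### The arm

A 6-joint arm with a two-finger parallel gripper is mounted at the origin on a cart in front of the work surface, level with it; the furniture and walls round the work are solid. World frame = base frame: x ahead of the robot, y to its left, z up, the work surface at z = 0. Lengths are in mm, angles in rad, forces in N, time in s.
With the tool pointing down it reaches from about 275 to 1000 mm from the base axis. Payload 8.4 kg.
Tool frame: the origin (TCP) lies between the finger pads; the fingertips stand 8 mm ahead of it and the grasp point (between the pads) lies 11 mm behind it (tcp_to_tips is the distance from the TCP to the fingertips, in mm); z points along the fingers, y is the line along which they close (so a half turn about z gives the same grasp; the last joint's range is limited). The gripper opens to 85 mm and grips with 20 to 120 N. Pads are 22 mm wide; open, the fingers measure 114 mm over their backs; the gripper's body (76 mm by 85 mm) begins 54 mm behind the grasp point. The pads swing forward as they close: fully open they stand 13 mm farther back than shut.
Start: joints at [1.112, 0.353, 1.633, -0, 1.155, -0.002], TCP at [275.673, 560.921, 239.281] pointing down, gripper open.
Joint ranges: [-2.63, 2.63], [-0.92, 2.1], [0.06, 2.66], [-1.3, 4.44], [0, 2.69], [-3.02, 3.02]. Speed limits (rad/s): [2.22, 2.22, 2.79, 3.14, 3.14, 3.14].

### API

Orientations are given as [roll, pitch, yaw] about the fixed x, y, z axes, in that order (R = Rz(yaw) Ry(pitch) Rx(roll)).
In Python, from rig import * gives the robot as it stands.
- The arm moves only by the tool step_arm, never from a script. Its argument "motion" is a list of rows, each an object with "claw": the finger opening in mm, from 0 to 85.4; "delta_pos": the shift along the tool's x, y, z in mm, a list of three; "turn": the turn about the tool's z in rad. In form: [{"claw": claw, "delta_pos": [dx, dy, dz], "turn": turn}, ...]. A call has 1 to 8 rows; each row shifts and turns the commanded pose from where the row before left it, along the tool's axes as they then stand; what a row does not reach is not made up. A row lasts 1/12 s, in which the tool goes at most 41.7 mm and 7.16 degrees, less where a joint would pass 70% of its speed; a pose out of reach is approached as far as the arm can. A call is refused whole if a number of a shift passes 41.7 or a number of a turn 0.125, either way. A call with a gripper value outside its range is refused whole. The fingers move at their own pace and stop on an object; "force" is the grip in N (left out, the last holds). Time passes only in rows, so rows that do not move let the fingers close. It gives the time, the measured TCP pose, the force, the opening and the grip force at its end, in the units of the state.
- sense(): the state, without advancing time (a new reading comes with each control period).
- grab_frame(name): name is "side" or "top" or "wrist"; returns a dict with "img" (420x560x3 uint8, red, green, blue), "vertical_fov" (degrees; the focal length in pixels is half the picture's height over the tangent of half this angle, whatever the lens; pixels are square), "cx", "cy" (the principal point, pixels), "R" (3x3) and "t" (3): a world point X has camera coordinates R X + t. Camera axes: x right, y down, z forward; pixel columns grow to the right and rows downward; lengths in mm; the calibration is good to about 2 mm. A picture is of the moment at which its call begins. There is no depth.
- sign_off(): hands the job in; it is judged then, once.
The state is a dict: "clock": time; "qpos": joint angles; "qvel": joint speeds; "joint_efforts": joint torques, N m; "eef_pos": TCP position; "tcp_rot": TCP orientation; "contact_force": force on the tool from outside, world axes, zero at the start; "wrist_torque": the same for the moment, N m; "opening": opening from 0.0 (shut) to 1.0 (fully open); "grasp_force": force on a finger pad.
Only numpy, scipy, OpenCV 4.12 (cv2) and the standard library are available. Lean on these libraries where they do the work, as an engineer would, in place of code of your own. Each camera call takes 0.05 s, during which the arm holds its last target. There are 200 camera calls.

## Working session

There is one attempt and no reset: what is moved stays moved. The work goes in short steps, Python scripts to look and compute and a tool call to move; the robot and the scene stay as the last step left them, time stands still between calls to the robot, and variables do not carry over. Pictures are saved under pics/ and viewed, at most 14 in all, crops included, and the job is handed in when it is done.

Besides the shell and the picture viewer there is one more tool, called after "Call:" as name([rows], argument=value, ...), one row to a line, values as JSON. step_arm: Moves the arm, as the interface text tells. Its arguments: {"type":"object","properties":{"motion":{"type":"array","items":{"type":"object","properties":{"claw":{"type":"number"},"delta_pos":{"type":"array","items":{"type":"number"}},"turn":{"type":"number"}}}},"force":{"type":"number"}},"required":["motion"]}

```bash
ls; mkdir -p pics; python3 - <<'E'
from rig import *
import cv2
for n in ("side","top","wrist"):
    f=grab_frame(n); cv2.imwrite(f"pics/{n}0.png",f["img"][:,:,::-1]); print(n,f["vertical_fov"],f["cx"],f["cy"],f["R"],f["t"])
print(sense())
E
```

```text
pics
side 56.78003279699824 278.59198774422634 207.78578669002857 [[ 0.988859   -0.14685199 -0.02433883]
 [-0.0844428  -0.4187602  -0.90416221]
 [ 0.12258588  0.89614418 -0.42649538]] [-494.57520592  189.32851224 1192.85769775]
top 53.19877024527646 277.3838709419513 208.0565436672119 [[-0.01224672 -0.99986455 -0.01099534]
 [-0.99283461  0.01346633 -0.11873543]
 [ 0.11886741  0.00946243 -0.99286505]] [  94.23796549  508.19325843 1291.87212735]
wrist 63.48667522066908 280.40960190495264 211.28342575406805 [[ 4.41052660e-01  8.97481000e-01 -6.36816929e-04]
 [ 8.65529770e-01 -4.25162881e-01  2.64754115e-01]
 [ 2.37341037e-01 -1.17321691e-01 -9.64315743e-01]] [-625.52034516  -34.12151322  377.07476672]
{'clock': 0.15, 'qpos': array([ 1.11159049e+00,  3.53554694e-01,  1.63394289e+00, -3.02978514e-05,
        1.15520850e+00, -2.39794914e-03]), 'qvel': array([-5.75837242e-04, -6.30452891e-04, -2.71067282e-03,  4.30990911e-04,
        5.07207155e-05,  7.97992475e-04]), 'joint_efforts': array([ 2.98358318e-04, -6.05632424e+01, -3.42336810e+01, -6.77510570e-05,
        6.07443333e-03, -2.95145958e-05]), 'eef_pos': array([275.53039829, 560.59816918, 238.70187709]), 'tcp_rot': array([-3.14047916e+00,  2.50352042e-05,  2.68479703e+00]), 'contact_force': array([ 0.43906097, -1.10494566,  0.32249137]), 'wrist_torque': array([ 0.00596992,  0.01339251, -0.00075356]), 'grasp_force': 0.0, 'opening': 1.001767229549433}
```

View pics/top0.png

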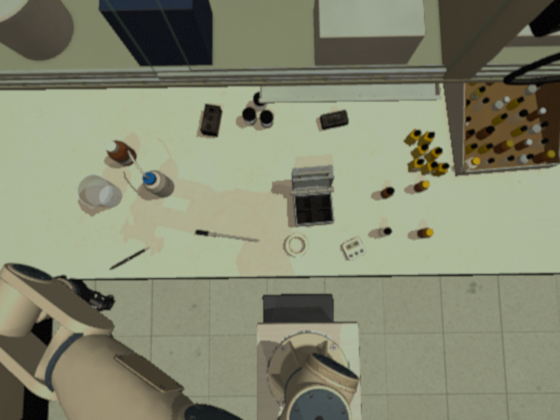

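View pics/side0.png

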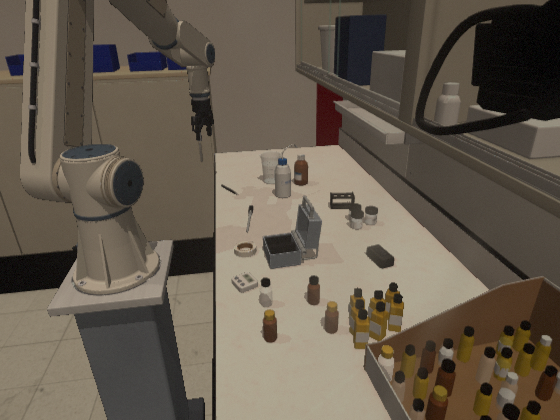

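```bash
cat > h.py <<'E'
from rig import *
import numpy as np, cv2
def cam(f):
    H=f["img"].shape[0]; fl=H/2/np.tan(np.radians(f["vertical_fov"])/2)
    return fl,f["cx"],f["cy"],np.array(f["R"]),np.array(f["t"])
def ray(f,u,v):
    fl,cx,cy,R,t=cam(f); d=R.T@np.array([(u-cx)/fl,(v-cy)/fl,1]); return -R.T@t,d
def onz(f,u,v,z):
    o,d=ray(f,u,v); return o+d*(z-o[2])/d[2]
def proj(f,X):
    fl,cx,cy,R,t=cam(f); c=R@np.asarray(X,float)+t; return np.array([cx+fl*c[0]/c[2],cy+fl*c[1]/c[2]])
def tri(r1,r2):
    (o1,d1),(o2,d2)=r1,r2; d1=d1/np.linalg.norm(d1);d2=d2/np.linalg.norm(d2)
    s=np.linalg.lstsq(np.c_[d1,-d2],o2-o1,rcond=None)[0]; a=o1+s[0]*d1;b=o2+s[1]*d2
    return (a+b)/2,np.linalg.norm(a-b)
def crop(f,name,x0,y0,x1,y1,k):
    im=f["img"][y0:y1,x0:x1,::-1]; cv2.imwrite(f"pics/{name}.png",cv2.resize(im,None,fx=k,fy=k,interpolation=cv2.INTER_CUBIC))
def tf(): # tool->world rotation
    from scipy.spatial.transform import Rotation as Ro
    s=sense(); return Ro.from_euler('xyz',s['tcp_rot']).as_matrix(),np.array(s['eef_pos']),s
def need(X,yaw=None):
    "tool-axis shift to bring TCP to X after no turn, and turn to a yaw"
    R,p,s=tf(); print('t',round(s['clock'],2),'pos',p.round(1),'rpy',s['tcp_rot'].round(3),'need',(R.T@(np.array(X)-p)).round(1),'F',s['contact_force'].round(1),'open',round(s['opening']*85.4,1),'g',round(s['grasp_force'],1))
    if yaw is not None:
        d=(s['tcp_rot'][2]-yaw+np.pi/2)%np.pi-np.pi/2; print('turn (tool z down)',round(d,3),'q6',s['qpos'][5].round(2))
E
python3 - <<'E'
from h import *
t=grab_frame("top"); s=grab_frame("side")
np.set_printoptions(suppress=True,precision=1)
a=cv2.resize(t["img"][150:260,180:340],None,fx=5,fy=5,interpolation=cv2.INTER_CUBIC)
cv2.imwrite("pics/a.png",a[:,:,::-1])
b1=cv2.resize(t["img"][120:250,370:450],None,fx=4,fy=4); b2=cv2.resize(s["img"][270:400,230:340],None,fx=4,fy=4)
cv2.imwrite("pics/b.png",np.hstack([b1,b2])[:,:,::-1])
for n,u,v in (("grip",203,233),("tip",258,240),("capBR",387,190),("cap2",422,184),("capW",387,229),("cap3",426,231)):
    print(n,onz(t,u,v,8 if n in("grip","tip") else 70))
E
```

```text
grip [435.1 326.3   8. ]
tip [410.6 150.8   8. ]
capBR [ 555.9 -249.5   70. ]
cap2 [ 573.  -357.4   70. ]
capW [ 436.2 -244.4   70. ]
cap3 [ 428.6 -361.9   70. ]
```

View pics/a.png

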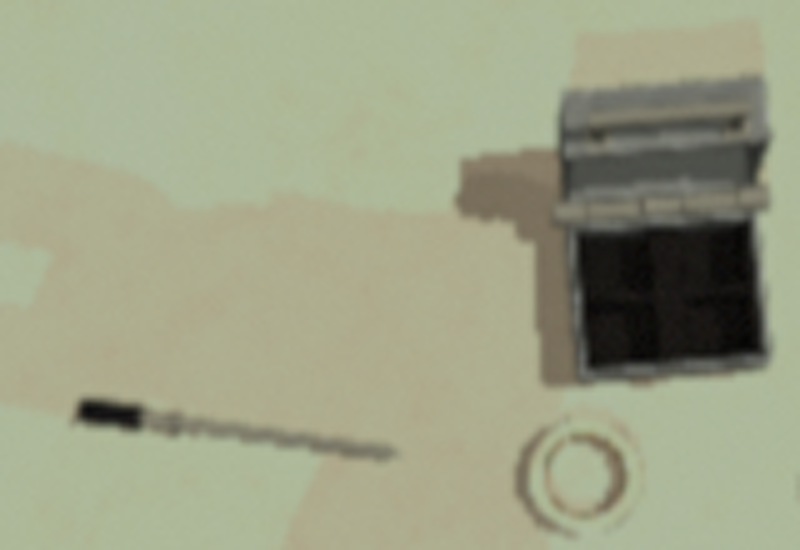

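View pics/b.png

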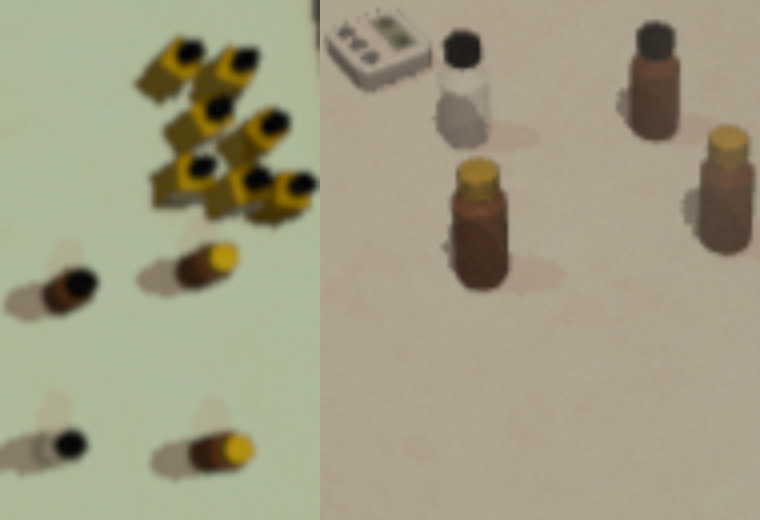

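```bash
python3 - <<'E'
from h import *
np.set_printoptions(suppress=True,precision=2)
w=grab_frame("wrist"); t=grab_frame("top")
R,p,s=tf(); fl,cx,cy,Rc,tc=cam(w)
print("cam in tool",R.T@(-Rc.T@tc-p)); print("cam axes in tool (rows x,y,z)\n",Rc@R)
P=lambda x,y,k,x0,y0:((x+.5)/k-.5+x0,(y+.5)/k-.5+y0)
g=onz(t,*P(110,412,5,180,150),12);e=onz(t,*P(398,454,5,180,150),8);print("pin",g,e,np.linalg.norm(e-g),np.arctan2(*(e-g)[1::-1]))
for u,v in((82,283),(223,257),(71,444),(238,449)): print("cap",onz(t,*P(u,v,4,370,120),77))
L=onz(t,*P(557,214,5,180,150),48);Rr=onz(t,*P(768,195,5,180,150),48);print("hinge",L,Rr,np.linalg.norm(L-Rr),(L+Rr)/2,np.arctan2(*(L-Rr)[1::-1]))
for u,v in((585,378),(768,362),(573,232)): print("rim",onz(t,*P(u,v,5,180,150),50))
E
```

```text
cam in tool [  66.94    0.96 -133.49]
cam axes in tool (rows x,y,z)
 [[ 0.    1.   -0.  ]
 [-0.96 -0.   -0.26]
 [-0.26  0.    0.96]]
pin [438.12 330.06  12.  ] [409.27 147.     8.  ] 185.36340508212513 -1.7270996364224136
cap [ 553.47 -257.2    77.  ]
cap [ 572.03 -365.35   77.  ]
cap [ 430.82 -243.52   77.  ]
cap [ 425.43 -368.68   77.  ]
hinge [556.01  44.35  48.  ] [566.18 -87.68  48.  ] 132.42219598962492 [561.09 -21.67  48.  ] 1.6476698330237518
rim [452.9   28.75  50.  ]
rim [461.33 -84.5   50.  ]
rim [544.2   34.61  50.  ]
```

Call:
step_arm([
  {"delta_pos": [-32.25, -25.25, -1.25]},
  {"delta_pos": [-32.25, -25.25, -1.25]},
  {"delta_pos": [-32.25, -25.25, -1.25]},
  {"delta_pos": [-32.25, -25.25, -1.25]},
  {"delta_pos": [-32.25, -25.25, -1.25]},
  {"delta_pos": [-32.25, -25.25, -1.25]},
  {"delta_pos": [-32.25, -25.25, -1.25]},
  {"delta_pos": [-32.25, -25.25, -1.25]},
])

```text
schema error: expected keys claw, delta_pos, turn
```

Call:
step_arm([
  {"delta_pos": [-32.25, -25.25, -1.25]},
  {"delta_pos": [-32.25, -25.25, -1.25]},
  {"delta_pos": [-32.25, -25.25, -1.25]},
  {"delta_pos": [-32.25, -25.25, -1.25]},
  {"delta_pos": [-32.25, -25.25, -1.25]},
  {"delta_pos": [-32.25, -25.25, -1.25]},
  {"delta_pos": [-32.25, -25.25, -1.25]},
  {"delta_pos": [-32.25, -25.25, -1.25]},
])

```text
schema error: expected keys claw, delta_pos, turn
```

Call:
step_arm([
  {"delta_pos": [0, 0, 0]},
  {"delta_pos": [0, 0, 0]},
  {"delta_pos": [0, 0, 0]},
])

```text
schema error: expected keys claw, delta_pos, turn
```

```bash
python3 - <<'E'
from h import *
need([560,-30,259])
w=grab_frame("wrist"); np.save("w1.npy",w,allow_pickle=True)
crop(w,"w1",0,0,560,420,1.4)
for n,X in dict(L=[556,44,48],R=[566,-88,48]).items(): print(n,proj(w,X))
E
```

```text
t 0.35 pos [275.6 560.8 239.1] rpy [-3.141 -0.     2.685] need [-515.8 -404.8  -19.8] F [-0.4  0.   0.5] open 85.6 g 0.0
L [ 27.29123188 538.36451785]
R [-44.67730307 572.41135899]
```

View pics/w1.png

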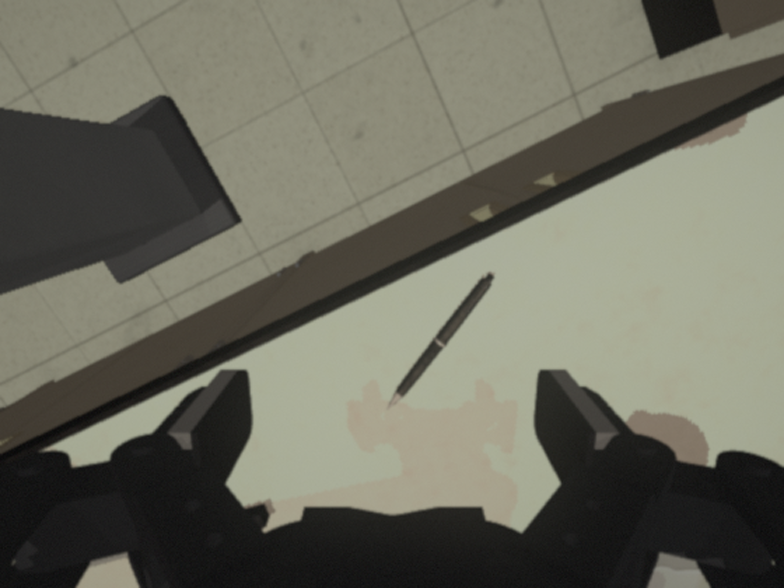

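The wrist image (move refused, nothing moved) shows a pen mid-frame, with the fingers in the lower part. Every row needs all three keys.

Call:
step_arm([
  {"claw": 85, "turn": 0, "delta_pos": [-32.25, -25.25, -1.25]},
  {"claw": 85, "turn": 0, "delta_pos": [-32.25, -25.25, -1.25]},
  {"claw": 85, "turn": 0, "delta_pos": [-32.25, -25.25, -1.25]},
  {"claw": 85, "turn": 0, "delta_pos": [-32.25, -25.25, -1.25]},
  {"claw": 85, "turn": 0, "delta_pos": [-32.25, -25.25, -1.25]},
  {"claw": 85, "turn": 0, "delta_pos": [-32.25, -25.25, -1.25]},
  {"claw": 85, "turn": 0, "delta_pos": [-32.25, -25.25, -1.25]},
  {"claw": 85, "turn": 0, "delta_pos": [-32.25, -25.25, -1.25]},
])

```text
clock: 1.07
eef_pos: [418.6, 264.1, 249.6]
tcp_rot: [3.141, 0.0, 2.685]
contact_force: [0.7, 0.4, 0.2]
opening: 0.999
grasp_force: 0.0
```

Call:
step_arm([
  {"claw": 85, "turn": 0, "delta_pos": [-32.25, -25.25, -1.25]},
  {"claw": 85, "turn": 0, "delta_pos": [-32.25, -25.25, -1.25]},
  {"claw": 85, "turn": 0, "delta_pos": [-32.25, -25.25, -1.25]},
  {"claw": 85, "turn": 0, "delta_pos": [-32.25, -25.25, -1.25]},
  {"claw": 85, "turn": 0, "delta_pos": [-32.25, -25.25, -1.25]},
  {"claw": 85, "turn": 0, "delta_pos": [-32.25, -25.25, -1.25]},
  {"claw": 85, "turn": 0, "delta_pos": [-32.25, -25.25, -1.25]},
  {"claw": 85, "turn": 0, "delta_pos": [-32.25, -25.25, -1.25]},
])

```text
clock: 1.73
eef_pos: [561.1, -31.4, 259.6]
tcp_rot: [3.141, 0.0, 2.685]
contact_force: [0.3, 0.5, 0.1]
opening: 0.995
grasp_force: 0.0
```

Call:
step_arm([
  {"claw": 85, "turn": 0, "delta_pos": [0, 0, 0]},
  {"claw": 85, "turn": 0, "delta_pos": [0, 0, 0]},
  {"claw": 85, "turn": 0, "delta_pos": [0, 0, 0]},
])

```text
clock: 1.98
eef_pos: [560.2, -29.3, 259.0]
tcp_rot: [3.142, -0.001, 2.684]
contact_force: [-0.8, 0.3, -0.2]
opening: 0.995
grasp_force: 0.0
```

```bash
python3 - <<'E'
from h import *
need([560,-30,259])
w=grab_frame("wrist"); np.save("w1.npy",w,allow_pickle=True)
crop(w,"w2",0,0,560,420,1.4)
for n,X in dict(L=[556,44,48],R=[566,-88,48]).items(): print(n,proj(w,X)*1.4)
E
```

```text
t 1.98 pos [560.2 -29.3 259. ] rpy [ 3.142e+00 -1.000e-03  2.684e+00] need [-0.1 -0.7  0. ] F [-0.8  0.3 -0.2] open 85.0 g 0.0
L [479.99689388 210.06739636]
R [324.50012891 300.44286619]
```

View pics/w2.png

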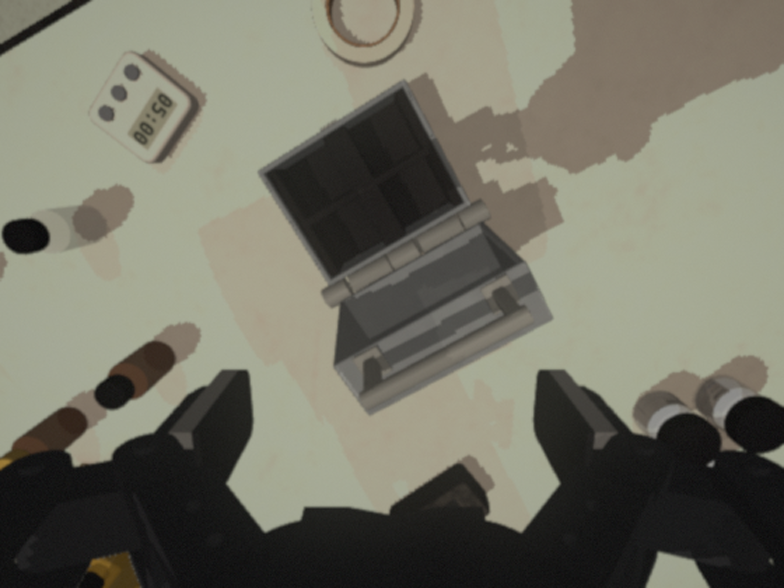

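```bash
python3 - <<'E'
from h import *
w=np.load("w1.npy",allow_pickle=True).item()
crop(w,"w2c",225,130,355,225,6)
q=[(404,82),(260,172),(482.5,209.5),(327.5,297.5)]
for (u,v),z in zip(q,(50,50,46,46)): print(onz(w,(u+.5)/1.4-.5,(v+.5)/1.4-.5,z).round(1))
E
```

```text
[455.8  31.9  50. ]
[463.5 -83.6  50. ]
[556.6  46.   46. ]
[565.1 -85.4  46. ]
```

View pics/w2c.png

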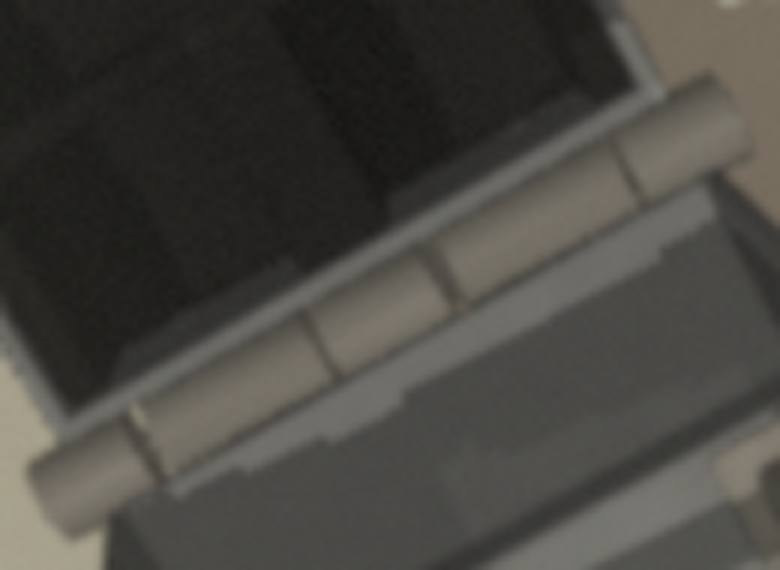

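```bash
python3 - <<'E'
from h import *
w=np.load("w1.npy",allow_pickle=True).item()
L=onz(w,346.25,148.9,46);R=onz(w,232.6,213.75,46);d=L-R
print(L,R,np.linalg.norm(d),(L+R)/2,np.arctan2(d[1],d[0]))
t=grab_frame("top")
hsv=cv2.cvtColor(t["img"],cv2.COLOR_RGB2HSV); m=((t["img"].max(2)<75)).astype(np.uint8); m[:, :185]=0; m[:,240:]=0;m[:215]=0;m[250:]=0
ys,xs=np.nonzero(m); print("grip blob",len(xs),onz(t,xs.mean(),ys.mean(),12).round(1))
need([435,260,240],1.415)
E
```

```text
[556.78371102  47.77562743  46.        ] [565.93342819 -87.29521601  46.        ] 135.38039027695754 [561.3585696  -19.75979429  46.        ] 1.6384331325634671
grip blob 54 [437.  328.4  12. ]
t 2.08 pos [560.  -28.3 259.2] rpy [ 3.142e+00 -1.000e-03  2.686e+00] need [239.2 203.8  19.3] F [-0.5  0.5 -1. ] open 84.9 g 0.0
turn (tool z down) 1.271 q6 -1.17
```

Call:
step_arm([
  {"claw": 85, "turn": 0, "delta_pos": [28, 22.2, 2.4]},
  {"claw": 85, "turn": 0, "delta_pos": [28, 22.2, 2.4]},
  {"claw": 85, "turn": 0, "delta_pos": [28, 22.2, 2.4]},
  {"claw": 85, "turn": 0, "delta_pos": [28, 22.2, 2.4]},
  {"claw": 85, "turn": 0, "delta_pos": [28, 22.2, 2.4]},
  {"claw": 85, "turn": 0, "delta_pos": [28, 22.2, 2.4]},
  {"claw": 85, "turn": 0, "delta_pos": [28, 22.2, 2.4]},
  {"claw": 85, "turn": 0, "delta_pos": [28, 22.2, 2.4]},
])

```text
clock: 2.75
eef_pos: [435.9, 231.3, 240.3]
tcp_rot: [3.141, 0.0, 2.687]
contact_force: [0.2, 0.3, -0.1]
opening: 0.996
grasp_force: 0.0
```

Call:
step_arm([
  {"claw": 85, "turn": 0.12, "delta_pos": [0, 0, 0]},
  {"claw": 85, "turn": 0.12, "delta_pos": [0, 0, 0]},
  {"claw": 85, "turn": 0.12, "delta_pos": [0, 0, 0]},
  {"claw": 85, "turn": 0.12, "delta_pos": [0, 0, 0]},
  {"claw": 85, "turn": 0.12, "delta_pos": [0, 0, 0]},
  {"claw": 85, "turn": 0.12, "delta_pos": [0, 0, 0]},
  {"claw": 85, "turn": 0.12, "delta_pos": [0, 0, 0]},
  {"claw": 85, "turn": 0.12, "delta_pos": [0, 0, 0]},
])

```text
clock: 3.42
eef_pos: [436.8, 229.9, 240.2]
tcp_rot: [3.142, -0.0, 1.721]
contact_force: [-0.2, 0.3, -0.6]
opening: 0.996
grasp_force: 0.0
```

Call:
step_arm([
  {"claw": 85, "turn": 0.12, "delta_pos": [0, 0, 0]},
  {"claw": 85, "turn": 0.12, "delta_pos": [0, 0, 0]},
  {"claw": 85, "turn": 0.071, "delta_pos": [0, 0, 0]},
  {"claw": 85, "turn": 0, "delta_pos": [0, 0, 0]},
  {"claw": 85, "turn": 0, "delta_pos": [0, 0, 0]},
])

```text
clock: 3.83
eef_pos: [437.1, 229.6, 240.2]
tcp_rot: [3.142, -0.0, 1.418]
contact_force: [0.6, 0.4, -0.5]
opening: 0.996
grasp_force: 0.0
```

```bash
python3 - <<'E'
from h import *
need([437,328,150],1.415)
w=grab_frame("wrist"); np.save("w3.npy",w,allow_pickle=True)
crop(w,"w3",0,0,560,420,1.4)
print(proj(w,[438,330,12])*1.4,proj(w,[409,147,8])*1.4)
E
```

```text
t 3.83 pos [437.1 229.6 240.2] rpy [ 3.142 -0.     1.418] need [ 97.2 -15.1  90.2] F [ 0.6  0.4 -0.5] open 85.1 g 0.0
turn (tool z down) 0.003 q6 0.63
[372.00500379 120.13947713] [373.7957565  358.22455714]
```

View pics/w3.png

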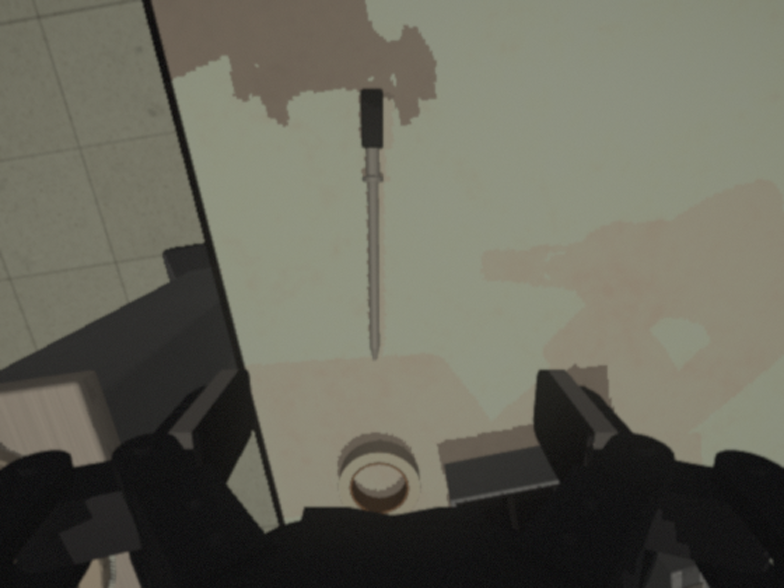

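The pin runs straight down the frame: its grip spans rows 89–147 at column 371 and its tip is at (375,358), in 1.4x pixels.

```bash
python3 - <<'E'
from h import *
w=np.load("w3.npy",allow_pickle=True).item()
P=lambda u,v,z:onz(w,(u+.5)/1.4-.5,(v+.5)/1.4-.5,z)
g=P(371.5,118,14);c=P(373,180,8);e=P(375,358,8);print(g,c,e)
d=e-c;a=np.arctan2(d[1],d[0]);print(np.linalg.norm((e-g)[:2]),a,a+np.pi)
m=(w["img"].max(2)<60).astype(np.uint8);m[:50]=0;m[110:]=0;m[:,:240]=0;m[:,290:]=0
ys,xs=np.nonzero(m);print(len(xs),onz(w,xs.mean(),ys.mean(),14))
need(g,a+np.pi)
E
```

```text
[437.81556736 331.44016594  14.        ] [431.60522844 288.81495027   8.        ] [409.88325683 147.24673886   8.        ]
186.29930905043113 -1.7230471099459745 1.4185455436438186
598 [437.84012634 331.83342864  14.        ]
t 3.88 pos [437.3 229.5 240.2] rpy [ 3.142 -0.     1.418] need [100.8 -15.  226.2] F [-0.4 -0.6 -0.2] open 85.0 g 0.0
turn (tool z down) -0.001 q6 0.63
```

Call:
step_arm([
  {"claw": 45, "turn": 0, "delta_pos": [20.4, -3, 28]},
  {"claw": 45, "turn": 0, "delta_pos": [20.4, -3, 28]},
  {"claw": 45, "turn": 0, "delta_pos": [20.4, -3, 28]},
  {"claw": 45, "turn": 0, "delta_pos": [20.4, -3, 28]},
  {"claw": 45, "turn": 0, "delta_pos": [20.4, -3, 28]},
  {"claw": 45, "turn": 0, "delta_pos": [0, 0, 25]},
  {"claw": 45, "turn": 0, "delta_pos": [0, 0, 20]},
  {"claw": 45, "turn": 0, "delta_pos": [0, 0, 10]},
])

```text
clock: 4.55
eef_pos: [437.4, 331.7, 42.5]
tcp_rot: [-3.139, 0.003, 1.417]
contact_force: [0.2, 0.1, -1.4]
opening: 0.528
grasp_force: 0.0
```

Call:
step_arm([
  {"claw": 45, "turn": 0, "delta_pos": [0, 0, 0]},
  {"claw": 45, "turn": 0, "delta_pos": [0, 0, 0]},
  {"claw": 45, "turn": 0, "delta_pos": [0, 0, 0]},
])

```text
clock: 4.8
eef_pos: [439.8, 332.5, 46.4]
tcp_rot: [3.14, -0.001, 1.414]
contact_force: [0.1, 0.4, 0.6]
opening: 0.529
grasp_force: 0.0
```

```bash
python3 - <<'E'
from h import *
need([438.1,332.5,12],1.4185)
w=grab_frame("wrist"); print(proj(w,[438,332.5,14])*1.4); crop(w,"w4",0,0,560,420,1.4)
E
```

```text
t 4.8 pos [439.8 332.5  46.4] rpy [ 3.140e+00 -1.000e-03  1.414e+00] need [-0.3 -1.7 34.4] F [0.1 0.4 0.6] open 45.2 g 0.0
turn (tool z down) -0.004 q6 0.8
[386.73187794 354.41086146]
```

View pics/w4.png

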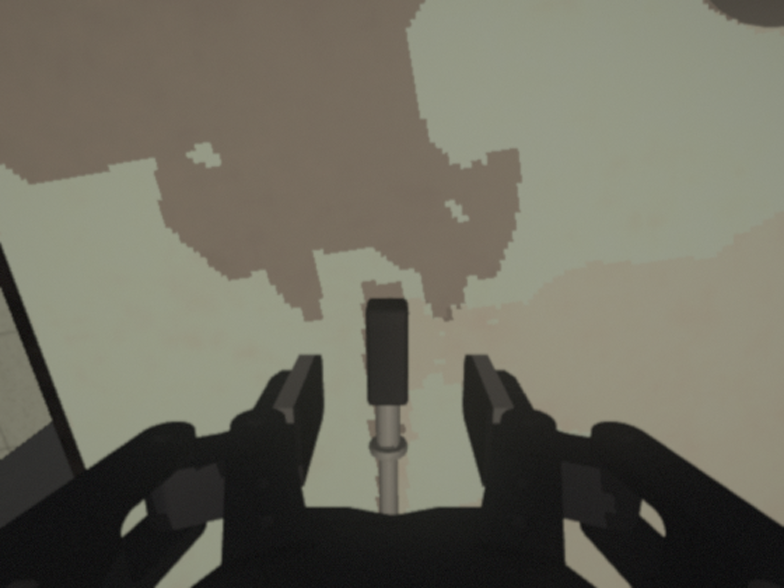

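Call:
step_arm([
  {"claw": 45, "turn": 0, "delta_pos": [0, -1, 15]},
  {"claw": 40, "turn": 0, "delta_pos": [0, 0, 13]},
  {"claw": 30, "turn": 0, "delta_pos": [0, 0, 6.5]},
  {"claw": 20, "turn": 0, "delta_pos": [0, 0, 0]},
  {"claw": 5, "turn": 0, "delta_pos": [0, 0, 0]},
  {"claw": 5, "turn": 0, "delta_pos": [0, 0, 0]},
  {"claw": 5, "turn": 0, "delta_pos": [0, 0, 0]},
  {"claw": 5, "turn": 0, "delta_pos": [0, 0, 0]},
], force=45)

```text
clock: 5.52
eef_pos: [438.4, 332.4, 11.2]
tcp_rot: [3.141, -0.001, 1.414]
contact_force: [0.4, 0.4, -0.3]
opening: 0.171
grasp_force: 45.8
```

Call:
step_arm([
  {"claw": 5, "turn": 0, "delta_pos": [0, 0, 0]},
  {"claw": 5, "turn": 0, "delta_pos": [0, 0, 0]},
  {"claw": 5, "turn": 0, "delta_pos": [0, 0, 0]},
])

```text
clock: 5.77
eef_pos: [438.3, 332.4, 11.0]
tcp_rot: [3.141, -0.0, 1.414]
contact_force: [0.4, -1.5, 4.9]
opening: 0.166
grasp_force: 46.5
```

```bash
python3 - <<'E'
from h import *
need([438.1,332.5,12],1.4185)
E
```

```text
t 5.77 pos [438.3 332.4  11. ] rpy [ 3.141 -0.     1.414] need [ 0.1 -0.2 -1. ] F [ 0.4 -1.5  4.9] open 14.1 g 46.5
turn (tool z down) -0.005 q6 0.8
```

Call:
step_arm([
  {"claw": 5, "turn": 0, "delta_pos": [0, 0, -20]},
  {"claw": 5, "turn": -0.112, "delta_pos": [0, 0, -35]},
  {"claw": 5, "turn": -0.112, "delta_pos": [0, 0, -35]},
  {"claw": 5, "turn": 0, "delta_pos": [-19.7, 24.7, 0]},
  {"claw": 5, "turn": 0, "delta_pos": [-19.7, 24.7, 0]},
  {"claw": 5, "turn": 0, "delta_pos": [-19.7, 24.7, 0]},
  {"claw": 5, "turn": 0, "delta_pos": [-19.7, 24.7, 0]},
  {"claw": 5, "turn": 0, "delta_pos": [0, 0, 0]},
])

```text
clock: 6.43
eef_pos: [546.2, 257.8, 101.0]
tcp_rot: [3.138, 0.0, 1.636]
contact_force: [-0.5, -0.6, 0.1]
opening: 0.171
grasp_force: 45.8
```

Call:
step_arm([
  {"claw": 5, "turn": 0, "delta_pos": [0, 0, 26]},
  {"claw": 5, "turn": 0, "delta_pos": [0, 0, 26]},
  {"claw": 5, "turn": 0, "delta_pos": [0, 0, 0]},
  {"claw": 5, "turn": 0, "delta_pos": [0, 0, 0]},
  {"claw": 5, "turn": 0, "delta_pos": [0, 0, 0]},
])

```text
clock: 6.85
eef_pos: [542.0, 260.5, 49.3]
tcp_rot: [3.141, -0.0, 1.638]
contact_force: [-0.0, 0.6, -0.3]
opening: 0.175
grasp_force: 45.9
```

```bash
python3 - <<'E'
from h import *
need([542.4,260.6,49],1.638)
s=grab_frame("side");t=grab_frame("top");w=grab_frame("wrist")
R,p,_=tf(); tip=p-R[:,0]*188+R[:,2]*3; print("tip exp",tip,"side",proj(s,tip),"top",proj(t,tip), "hingeL side",proj(s,[556.8,48.1,46]),proj(s,[565.9,-87.3,46]))
a=cv2.resize(s["img"][180:270,200:330],None,fx=5,fy=5,interpolation=cv2.INTER_CUBIC)
cv2.imwrite("pics/s5.png",a[:,:,::-1]); np.save("s5.npy",s,allow_pickle=True); np.save("t5.npy",t,allow_pickle=True)
E
```

```text
t 6.85 pos [542.  260.5  49.3] rpy [ 3.141 -0.     1.638] need [0.  0.4 0.3] F [-0.   0.6 -0.3] open 14.9 g 45.9
turn (tool z down) 0.0 q6 0.38
tip exp [555.29685135  73.23513163  46.9291249 ] side [291.27200984 228.40604521] top [281.76183589 192.80592089] hingeL side [293.06149227 232.15763769] [304.19342706 253.33826366]
```

View pics/s5.png

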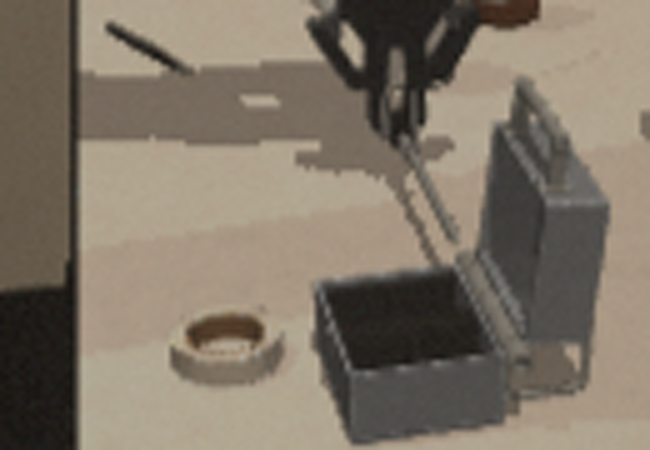

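The side view shows the pin tip at (457,240), at the predicted pixel and in line with the left knuckle at (463,255). I'm starting the insertion.

Call:
step_arm([
  {"claw": 5, "turn": 0, "delta_pos": [-7, 0.3, 0.2]},
  {"claw": 5, "turn": 0, "delta_pos": [-7, 0, 0]},
  {"claw": 5, "turn": 0, "delta_pos": [-5, 0, 0]},
  {"claw": 5, "turn": 0, "delta_pos": [-4, 0, 0]},
  {"claw": 5, "turn": 0, "delta_pos": [-4, 0, 0]},
  {"claw": 5, "turn": 0, "delta_pos": [-4, 0, 0]},
  {"claw": 5, "turn": 0, "delta_pos": [-4, 0, 0]},
  {"claw": 5, "turn": 0, "delta_pos": [0, 0, 0]},
])

```text
clock: 7.67
eef_pos: [544.5, 224.5, 48.3]
tcp_rot: [-3.141, 0.0, 1.637]
contact_force: [1.1, 0.4, -0.6]
opening: 0.172
grasp_force: 45.9
```

```bash
python3 - <<'E'
from h import *
need([561.4-.0676*112,-19.8+.9977*112,49],1.638); print(sense()["wrist_torque"])
E
```

```text
t 7.67 pos [544.5 224.5  48.3] rpy [-3.141  0.     1.637] need [-132.9    0.5   -0.6] F [ 1.1  0.4 -0.6] open 14.7 g 45.9
turn (tool z down) -0.001 q6 0.32
[0.00421635 0.05853223 0.00335088]
```

Call:
step_arm([
  {"claw": 5, "turn": 0, "delta_pos": [-4, 0.2, -0.2]},
  {"claw": 5, "turn": 0, "delta_pos": [-4, 0, 0]},
  {"claw": 5, "turn": 0, "delta_pos": [-4, 0, 0]},
  {"claw": 5, "turn": 0, "delta_pos": [-4, 0, 0]},
  {"claw": 5, "turn": 0, "delta_pos": [-4, 0, 0]},
  {"claw": 5, "turn": 0, "delta_pos": [-4, 0, 0]},
  {"claw": 5, "turn": 0, "delta_pos": [-4, 0, 0]},
  {"claw": 5, "turn": 0, "delta_pos": [0, 0, 0]},
])

```text
clock: 8.33
eef_pos: [546.6, 196.6, 48.6]
tcp_rot: [-3.141, 0.0, 1.637]
contact_force: [-0.2, 0.2, -0.5]
opening: 0.172
grasp_force: 45.8
```

```bash
python3 - <<'E'
from h import *
need([561.4-.0676*112,-19.8+.9977*112,49],1.638); print(sense()["wrist_torque"])
E
```

```text
t 8.33 pos [546.6 196.6  48.6] rpy [-3.141  0.     1.637] need [-104.9    0.3   -0.4] F [-0.2  0.2 -0.5] open 14.7 g 45.8
turn (tool z down) -0.001 q6 0.28
[-0.04140517  0.04359013 -0.01238675]
```

Call:
step_arm([
  {"claw": 5, "turn": 0, "delta_pos": [-5, 0.3, -0.2]},
  {"claw": 5, "turn": 0, "delta_pos": [-5, 0, 0]},
  {"claw": 5, "turn": 0, "delta_pos": [-5, 0, 0]},
  {"claw": 5, "turn": 0, "delta_pos": [-5, 0, 0]},
  {"claw": 5, "turn": 0, "delta_pos": [-5, 0, 0]},
  {"claw": 5, "turn": 0, "delta_pos": [-5, 0, 0]},
  {"claw": 5, "turn": 0, "delta_pos": [-5, 0, 0]},
  {"claw": 5, "turn": 0, "delta_pos": [0, 0, 0]},
])

```text
clock: 9.0
eef_pos: [549.2, 161.5, 48.8]
tcp_rot: [-3.141, 0.0, 1.637]
contact_force: [-0.5, -0.4, -0.9]
opening: 0.173
grasp_force: 45.8
```

```bash
python3 - <<'E'
from h import *
need([561.4-.0676*112,-19.8+.9977*112,49],1.638); print(sense()["wrist_torque"])
s=grab_frame("side");a=cv2.resize(s["img"][180:270,230:360],None,fx=5,fy=5,interpolation=cv2.INTER_CUBIC)
cv2.imwrite("pics/s6.png",a[:,:,::-1])
E
```

```text
t 9.0 pos [549.2 161.5  48.8] rpy [-3.141  0.     1.637] need [-69.7  -0.   -0.2] F [-0.5 -0.4 -0.9] open 14.8 g 45.8
turn (tool z down) -0.001 q6 0.22
[-0.04082063  0.01967966 -0.05423987]
```

View pics/s6.png

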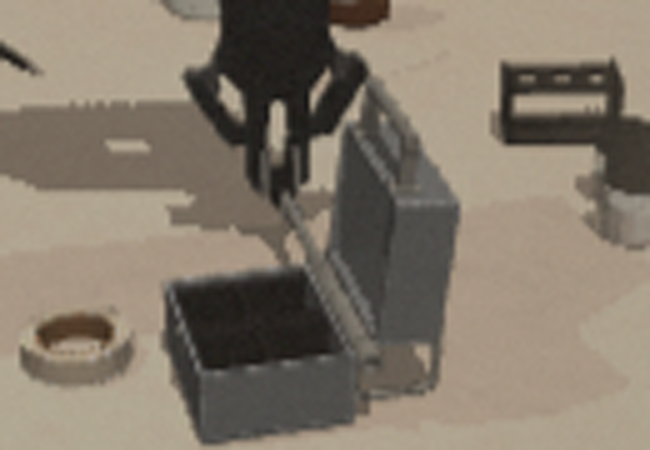

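The shaft has entered the knuckles at (310,255) with no force reading. I'll carry on.

Call:
step_arm([
  {"claw": 5, "turn": 0, "delta_pos": [-8, 0, -0.1]},
  {"claw": 5, "turn": 0, "delta_pos": [-8, 0, 0]},
  {"claw": 5, "turn": 0, "delta_pos": [-8, 0, 0]},
  {"claw": 5, "turn": 0, "delta_pos": [-8, 0, 0]},
  {"claw": 5, "turn": 0, "delta_pos": [-8, 0, 0]},
  {"claw": 5, "turn": 0, "delta_pos": [-8, 0, 0]},
  {"claw": 5, "turn": 0, "delta_pos": [-6, 0, 0]},
  {"claw": 5, "turn": 0, "delta_pos": [-4, 0, 0]},
])

```text
clock: 9.72
eef_pos: [553.2, 103.6, 48.9]
tcp_rot: [-3.142, 0.0, 1.637]
contact_force: [0.5, -0.8, -1.1]
opening: 0.169
grasp_force: 45.8
```

Call:
step_arm([
  {"claw": 5, "turn": 0, "delta_pos": [-2, 0, 0]},
  {"claw": 5, "turn": 0, "delta_pos": [-2, 0, 0]},
  {"claw": 5, "turn": 0, "delta_pos": [-2, 0, 0]},
  {"claw": 5, "turn": 0, "delta_pos": [0, 0, 0]},
])

```text
clock: 10.05
eef_pos: [553.5, 98.5, 48.9]
tcp_rot: [-3.142, -0.0, 1.638]
contact_force: [-0.3, -0.1, -1.0]
opening: 0.17
grasp_force: 45.8
```

```bash
python3 - <<'E'
from h import *
need([561.4-.0676*112,-19.8+.9977*112,49],1.638); print(sense()["wrist_torque"])
E
```

```text
t 10.05 pos [553.5  98.5  48.9] rpy [-3.142 -0.     1.638] need [-6.5 -0.1 -0.1] F [-0.3 -0.1 -1. ] open 14.5 g 45.8
turn (tool z down) -0.0 q6 0.11
[ 0.02274733 -0.03051898  0.0214982 ]
```

Call:
step_arm([
  {"claw": 5, "turn": 0, "delta_pos": [-2, 0, 0]},
  {"claw": 5, "turn": 0, "delta_pos": [-2, 0, 0]},
  {"claw": 5, "turn": 0, "delta_pos": [-1, 0, 0]},
  {"claw": 5, "turn": 0, "delta_pos": [0, 0, 0]},
])

```text
clock: 10.38
eef_pos: [553.8, 93.5, 48.9]
tcp_rot: [-3.142, 0.0, 1.638]
contact_force: [-1.0, -0.1, -0.6]
opening: 0.173
grasp_force: 45.8
```

Call:
step_arm([
  {"claw": 5, "turn": 0, "delta_pos": [-1, 0, 0]},
  {"claw": 5, "turn": 0, "delta_pos": [-1, 0, 0]},
  {"claw": 5, "turn": 0, "delta_pos": [0, 0, 0]},
])

```text
clock: 10.63
eef_pos: [554.0, 93.1, 49.0]
tcp_rot: [3.141, -0.002, 1.637]
contact_force: [-1.2, 11.2, -0.4]
opening: 0.172
grasp_force: 45.9
```

Call:
step_arm([
  {"claw": 5, "turn": 0, "delta_pos": [-1, 0, 0]},
  {"claw": 5, "turn": 0, "delta_pos": [0, 0, 0]},
  {"claw": 5, "turn": 0, "delta_pos": [0, 0, 0]},
])

```text
clock: 10.88
eef_pos: [554.0, 93.1, 49.0]
tcp_rot: [3.141, -0.003, 1.637]
contact_force: [-1.4, 16.8, -1.1]
opening: 0.173
grasp_force: 45.9
```

Call:
step_arm([
  {"claw": 5, "turn": 0, "delta_pos": [2, 0, 0]},
  {"claw": 5, "turn": 0, "delta_pos": [0, 0, 0]},
  {"claw": 25, "turn": 0, "delta_pos": [0, 0, 0]},
  {"claw": 45, "turn": 0, "delta_pos": [0, 0, 0]},
  {"claw": 45, "turn": 0, "delta_pos": [0, 0, 0]},
  {"claw": 45, "turn": 0, "delta_pos": [0, 0, 0]},
])

```text
clock: 11.38
eef_pos: [554.0, 92.3, 48.9]
tcp_rot: [3.142, 0.0, 1.638]
contact_force: [-0.1, -0.4, -0.3]
opening: 0.527
grasp_force: 0.0
```

Call:
step_arm([
  {"claw": 45, "turn": 0, "delta_pos": [0, 0, -15]},
  {"claw": 45, "turn": 0, "delta_pos": [0, 0, -30]},
  {"claw": 45, "turn": 0, "delta_pos": [5, -5, -36]},
  {"claw": 45, "turn": 0, "delta_pos": [10, -10, -38]},
  {"claw": 45, "turn": 0, "delta_pos": [10, -10, -38]},
  {"claw": 45, "turn": 0, "delta_pos": [10, -10, -38]},
  {"claw": 45, "turn": 0, "delta_pos": [0, 0, 0]},
  {"claw": 45, "turn": 0, "delta_pos": [0, 0, 0]},
])

```text
clock: 12.05
eef_pos: [517.7, 125.7, 246.4]
tcp_rot: [3.136, -0.001, 1.639]
contact_force: [-0.1, 0.3, -1.1]
opening: 0.528
grasp_force: 0.0
```

```bash
python3 - <<'E'
from h import *
need([480,-180,240])
w=grab_frame("wrist");s=grab_frame("side"); t=grab_frame("top")
g=np.array([561.4-.0676*112,-19.8+.9977*112,46]); print(proj(w,g)*1.4)
np.save("w7.npy",w,allow_pickle=True)
u,v=(proj(w,g)).astype(int);x0,y0=max(0,u-65),max(0,v-60)
a=cv2.resize(w["img"][y0:y0+150,x0:x0+130],None,fx=3,fy=3); b=cv2.resize(t["img"][165:225,280:340],(450,450),interpolation=cv2.INTER_CUBIC)[:450]
cv2.imwrite("pics/w7.png",np.hstack([a,b[:a.shape[0]]])[:,:,::-1] if a.shape[0]==450 else a[:,:,::-1]); print(x0,y0,a.shape)
E
```

```text
t 12.05 pos [517.7 125.7 246.4] rpy [ 3.136e+00 -1.000e-03  1.639e+00] need [-302.4  -58.3    5.9] F [-0.1  0.3 -1.1] open 45.1 g 0.0
[436.29880382 312.16730947]
246 162 (450, 390, 3)
```

View pics/w7.png

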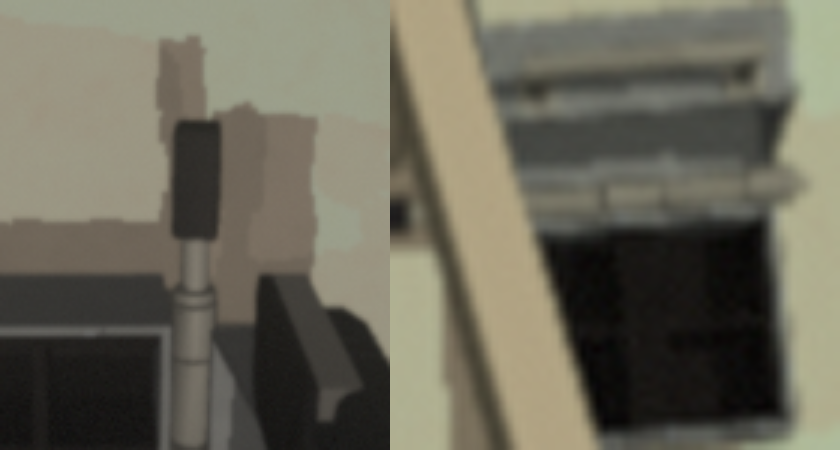

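The pin is home: its collar sits against the end knuckle (left half, row ~300) and its tip shows past the far knuckle (right half, ~(790,184)). Next I'll enhance the earlier wrist picture to find the pocket layout.

```bash
python3 - <<'E'
from h import *
w=np.load("w1.npy",allow_pickle=True).item()
# rectify case-top plane z=45: 5 px/mm, case x up, case y left
c=0.0676; ex=np.array([np.cos(c),np.sin(c),0]);ey=np.array([-np.sin(c),np.cos(c),0])
h=np.array([561.4,-19.8,45]);o=h-56*ex
print("case origin",o)
pts=[(-55,65),(-55,-65),(60,-65),(60,65)]
src=np.float32([proj(w,o+a*ex+b*ey) for a,b in pts]); k=4.5
dst=np.float32([((65-b)*k,(60-a)*k) for a,b in pts])
im=cv2.warpPerspective(w["img"],cv2.getPerspectiveTransform(src,dst),(int(130*k),int(115*k)),flags=cv2.INTER_CUBIC)
im=np.clip((im.astype(float)-15)*4,0,255).astype(np.uint8); cv2.imwrite("pics/cells.png",im[:,:,::-1])
E
```

```text
case origin [505.52790456 -23.58271744  45.        ]
```

View pics/cells.png

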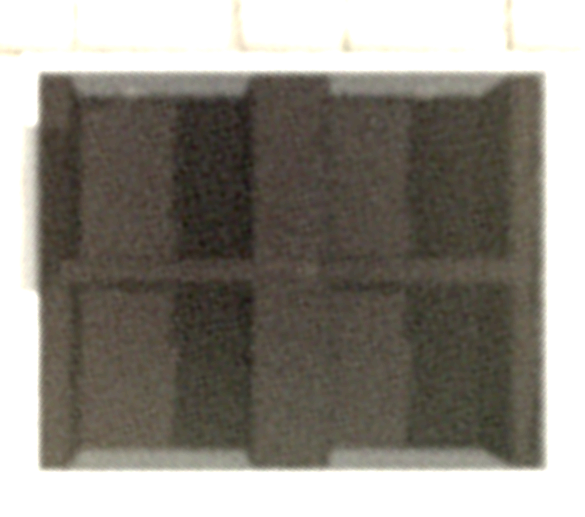

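The rectified pocket view (4.5 px/mm) shows pockets spanning columns 72–252 and 330–510, split at row 270. That puts their centres at case x ±23.5, y ±29. Next I go to the bottles.

Call:
step_arm([
  {"claw": 50, "turn": 0, "delta_pos": [-39, -0.6, 0]},
  {"claw": 50, "turn": 0, "delta_pos": [-39, -0.6, 0]},
  {"claw": 50, "turn": 0, "delta_pos": [-39, -0.6, 0]},
  {"claw": 50, "turn": 0, "delta_pos": [-39, -0.6, 0]},
  {"claw": 50, "turn": 0, "delta_pos": [-39, -0.6, 0]},
  {"claw": 50, "turn": 0, "delta_pos": [-39, -0.6, 0]},
  {"claw": 50, "turn": 0, "delta_pos": [-39, -0.6, 0]},
  {"claw": 50, "turn": 0, "delta_pos": [-39, -0.6, 0]},
])

```text
clock: 12.87
eef_pos: [531.7, -188.6, 241.9]
tcp_rot: [-3.139, -0.001, 1.637]
contact_force: [0.5, 0.2, 0.3]
opening: 0.586
grasp_force: 0.0
```

Call:
step_arm([
  {"claw": 50, "turn": 0, "delta_pos": [-39, -0.6, 0]},
  {"claw": 50, "turn": 0, "delta_pos": [-39, -0.6, 0]},
  {"claw": 50, "turn": 0, "delta_pos": [-37, -1, 0]},
  {"claw": 50, "turn": -0.121, "delta_pos": [0, 0, 0]},
  {"claw": 50, "turn": -0.121, "delta_pos": [0, 0, 0]},
  {"claw": 50, "turn": -0.121, "delta_pos": [0, 0, 0]},
  {"claw": 50, "turn": -0.121, "delta_pos": [0, 0, 0]},
  {"claw": 50, "turn": -0.121, "delta_pos": [0, 0, 0]},
])

```text
clock: 13.53
eef_pos: [537.3, -301.7, 241.4]
tcp_rot: [-3.14, -0.003, 2.248]
contact_force: [-0.3, 0.1, -0.4]
opening: 0.585
grasp_force: 0.0
```

Call:
step_arm([
  {"claw": 50, "turn": -0.121, "delta_pos": [0, 0, 0]},
  {"claw": 50, "turn": -0.121, "delta_pos": [0, 0, 0]},
  {"claw": 50, "turn": -0.121, "delta_pos": [0, 0, 0]},
  {"claw": 50, "turn": -0.121, "delta_pos": [0, 0, 0]},
  {"claw": 50, "turn": -0.121, "delta_pos": [0, 0, 0]},
  {"claw": 50, "turn": -0.121, "delta_pos": [0, 0, 0]},
  {"claw": 50, "turn": -0.121, "delta_pos": [0, 0, 0]},
  {"claw": 50, "turn": -0.121, "delta_pos": [0, 0, 0]},
])

```text
clock: 14.2
eef_pos: [537.3, -301.4, 241.5]
tcp_rot: [3.14, -0.003, -3.067]
contact_force: [0.4, -0.4, 0.2]
opening: 0.585
grasp_force: 0.0
```

Call:
step_arm([
  {"claw": 50, "turn": 0, "delta_pos": [0, 0, 0]},
  {"claw": 50, "turn": 0, "delta_pos": [0, 0, 0]},
])

```text
clock: 14.37
eef_pos: [537.6, -301.4, 242.1]
tcp_rot: [3.14, -0.002, -3.077]
contact_force: [0.4, 0.5, -0.3]
opening: 0.588
grasp_force: 0.0
```

```bash
cat >> h.py <<'E'
def caps(w):
    hsv=cv2.cvtColor(w["img"],cv2.COLOR_RGB2HSV); out=[]
    for nm,X in dict(B1=(553.5,-257.2,77),B2=(572,-365.4,77),B3=(430.8,-243.5,77),B4=(425.4,-368.7,77)).items():
        u,v=proj(w,X); 
        if nm in("B2","B4"): m=(hsv[:,:,0]>15)&(hsv[:,:,0]<35)&(hsv[:,:,1]>140)&(hsv[:,:,2]>90)
        else: m=hsv[:,:,2]<45
        m=m.astype(np.uint8); n,l,st,c=cv2.connectedComponentsWithStats(m)
        r=[(np.hypot(c[i][0]-u,c[i][1]-v),st[i],c[i]) for i in range(1,n) if st[i][4]>150]
        if r:
            d,s,cc=min(r,key=lambda a:a[0]); print(nm,"exp",(round(u),round(v)),"d",round(d),s[:5],onz(w,*cc,74).round(1))
E
python3 - <<'E'
from h import *
need([540,-300,240],3.21)
w=grab_frame("wrist"); np.save("w8.npy",w,allow_pickle=True); caps(w)
E
```

```text
t 14.37 pos [ 537.6 -301.4  242.1] rpy [ 3.140e+00 -2.000e-03 -3.077e+00] need [-2.5  1.2  2.1] F [ 0.4  0.5 -0.3] open 50.3 g 0.0
turn (tool z down) -0.003 q6 -2.15
B1 exp (326, 215) d 2 [313 202  24  24 459] [ 553.  -258.6   74. ]
B2 exp (207, 227) d 0 [197 216  23  22 410] [ 572.7 -365.7   74. ]
B3 exp (358, 73) d 3 [342  60  27  29 597] [ 431.7 -244.9   74. ]
B4 exp (205, 55) d 1 [192  41  28  30 646] [ 425.7 -368.8   74. ]
```

Call:
step_arm([
  {"claw": 50, "turn": 0, "delta_pos": [-4.6, 10.6, 28]},
  {"claw": 50, "turn": 0, "delta_pos": [-4.6, 10.6, 28]},
  {"claw": 50, "turn": 0, "delta_pos": [-4.6, 10.6, 28]},
  {"claw": 50, "turn": 0, "delta_pos": [-4.6, 10.6, 28]},
  {"claw": 50, "turn": 0, "delta_pos": [0, 0, 20]},
  {"claw": 50, "turn": 0, "delta_pos": [0, 0, 0]},
  {"claw": 50, "turn": 0, "delta_pos": [0, 0, 0]},
])

```text
clock: 15.0
eef_pos: [552.9, -257.5, 110.9]
tcp_rot: [3.14, -0.003, -3.074]
contact_force: [0.3, 0.0, -0.6]
opening: 0.587
grasp_force: 0.0
```

```bash
python3 - <<'E'
from h import *
need([553.2,-258,57],3.21)
E
```

```text
t 15.0 pos [ 552.9 -257.5  110.9] rpy [ 3.140e+00 -3.000e-03 -3.074e+00] need [-0.4 -0.6 53.9] F [ 0.3  0.  -0.6] open 50.1 g 0.0
turn (tool z down) -0.001 q6 -2.08
```

Call:
step_arm([
  {"claw": 50, "turn": 0, "delta_pos": [0, 0, 25]},
  {"claw": 50, "turn": 0, "delta_pos": [0, 0, 20]},
  {"claw": 50, "turn": 0, "delta_pos": [0, 0, 9]},
  {"claw": 50, "turn": 0, "delta_pos": [0, 0, 0]},
  {"claw": 35, "turn": 0, "delta_pos": [0, 0, 0]},
  {"claw": 20, "turn": 0, "delta_pos": [0, 0, 0]},
  {"claw": 20, "turn": 0, "delta_pos": [0, 0, 0]},
  {"claw": 20, "turn": 0, "delta_pos": [0, 0, 0]},
], force=30)

```text
clock: 15.67
eef_pos: [554.8, -258.4, 59.5]
tcp_rot: [-3.14, 0.002, -3.073]
contact_force: [-0.7, -0.7, 6.5]
opening: 0.359
grasp_force: 30.2
```

Call:
step_arm([
  {"claw": 20, "turn": 0, "delta_pos": [0, 0, 0]},
  {"claw": 20, "turn": 0, "delta_pos": [0, 0, -10]},
  {"claw": 20, "turn": 0, "delta_pos": [0, 0, -20]},
  {"claw": 20, "turn": 0, "delta_pos": [0, 0, -30]},
  {"claw": 20, "turn": 0, "delta_pos": [0, 0, -30]},
  {"claw": 20, "turn": 0, "delta_pos": [0, 0, -20]},
  {"claw": 20, "turn": 0, "delta_pos": [0, 0, 0]},
])

```text
clock: 16.25
eef_pos: [556.1, -258.8, 173.5]
tcp_rot: [-3.138, 0.007, -3.072]
contact_force: [1.3, 0.3, 0.7]
opening: 0.361
grasp_force: 29.9
```

```bash
python3 - <<'E'
from h import *
need([527,6.9,167],3.21)
E
```

```text
t 16.25 pos [ 556.1 -258.8  173.5] rpy [-3.138  0.007 -3.072] need [ 10.7 267.1   5.4] F [1.3 0.3 0.7] open 30.9 g 29.9
turn (tool z down) 0.001 q6 -2.08
```

Call:
step_arm([
  {"claw": 20, "turn": 0, "delta_pos": [1.5, 30, 0]},
  {"claw": 20, "turn": 0, "delta_pos": [1.5, 38, 0]},
  {"claw": 20, "turn": 0, "delta_pos": [1.5, 40, 0]},
  {"claw": 20, "turn": 0, "delta_pos": [1.5, 40, 0]},
  {"claw": 20, "turn": 0, "delta_pos": [1.5, 40, 0]},
  {"claw": 20, "turn": 0, "delta_pos": [1.5, 40, 0]},
  {"claw": 20, "turn": 0, "delta_pos": [1.5, 39, 0]},
  {"claw": 20, "turn": 0, "delta_pos": [0, 0, 0]},
])

```text
clock: 16.92
eef_pos: [523.1, 13.4, 167.7]
tcp_rot: [3.14, -0.001, -3.069]
contact_force: [-0.3, 0.7, -0.8]
opening: 0.359
grasp_force: 30.1
```

Call:
step_arm([
  {"claw": 20, "turn": 0, "delta_pos": [0, 0, 0]},
  {"claw": 20, "turn": 0, "delta_pos": [0, 0, 0]},
])

```text
clock: 17.08
eef_pos: [524.6, 7.9, 167.8]
tcp_rot: [-3.141, -0.0, -3.071]
contact_force: [-0.5, -0.0, -0.8]
opening: 0.36
grasp_force: 30.1
```

```bash
python3 - <<'E'
from h import *
need([527,6.9,66],3.21)
E
```

```text
t 17.08 pos [524.6   7.9 167.8] rpy [-3.141 -0.    -3.071] need [ -2.4  -1.1 101.8] F [-0.5 -0.  -0.8] open 30.8 g 30.1
turn (tool z down) 0.002 q6 -1.63
```

Call:
step_arm([
  {"claw": 20, "turn": 0, "delta_pos": [-2, -0.6, 15]},
  {"claw": 20, "turn": 0, "delta_pos": [-1.5, -0.5, 25]},
  {"claw": 20, "turn": 0, "delta_pos": [0, 0, 20]},
  {"claw": 20, "turn": 0, "delta_pos": [0, 0, 15]},
  {"claw": 20, "turn": 0, "delta_pos": [0, 0, 12]},
  {"claw": 20, "turn": 0, "delta_pos": [0, 0, 8]},
  {"claw": 20, "turn": 0, "delta_pos": [0, 0, 5]},
  {"claw": 20, "turn": 0, "delta_pos": [0, 0, 0]},
])

```text
clock: 17.75
eef_pos: [527.9, 6.1, 67.1]
tcp_rot: [-3.142, -0.001, -3.074]
contact_force: [0.0, 0.5, -0.2]
opening: 0.358
grasp_force: 30.1
```

```bash
python3 - <<'E'
from h import *
need([528,6.9,66],3.21)
E
```

```text
t 17.75 pos [527.9   6.1  67.1] rpy [-3.142e+00 -1.000e-03 -3.074e+00] need [-0.1  0.8  1.1] F [ 0.   0.5 -0.2] open 30.6 g 30.1
turn (tool z down) -0.001 q6 -1.63
```

Call:
step_arm([
  {"claw": 20, "turn": 0, "delta_pos": [0, 0, 1.2]},
  {"claw": 20, "turn": 0, "delta_pos": [0, 0, 1]},
  {"claw": 20, "turn": 0, "delta_pos": [0, 0, 0]},
  {"claw": 20, "turn": 0, "delta_pos": [0, 0, 0]},
])

```text
clock: 18.08
eef_pos: [528.7, 7.0, 66.2]
tcp_rot: [-3.142, 0.001, -3.072]
contact_force: [1.4, 0.5, -1.1]
opening: 0.359
grasp_force: 30.1
```

Call:
step_arm([
  {"claw": 32, "turn": 0, "delta_pos": [0, 0, 0]},
  {"claw": 38, "turn": 0, "delta_pos": [0, 0, 0]},
  {"claw": 44, "turn": 0, "delta_pos": [0, 0, 0]},
  {"claw": 44, "turn": 0, "delta_pos": [0, 0, 0]},
  {"claw": 44, "turn": 0, "delta_pos": [0, 0, -8]},
  {"claw": 44, "turn": 0, "delta_pos": [0, 0, -25]},
  {"claw": 44, "turn": 0, "delta_pos": [0, 0, -35]},
  {"claw": 44, "turn": 0, "delta_pos": [0, 0, -35]},
])

```text
clock: 18.75
eef_pos: [527.4, 7.0, 169.7]
tcp_rot: [3.141, -0.002, -3.072]
contact_force: [1.7, 0.5, 1.0]
opening: 0.511
grasp_force: 0.0
```

```bash
python3 - <<'E'
from h import *
need([572.5,-365.5,160],3.21)
w=grab_frame("wrist");t=grab_frame("top")
hsv=cv2.cvtColor(w["img"],cv2.COLOR_RGB2HSV)
print(proj(w,[527,6.9,80]))
hv=cv2.cvtColor(t["img"],cv2.COLOR_RGB2HSV)[:,:,2]
print("grip top px", proj(t,[553.8,92,54]), hv[185:200,270:292].min())
E
```

```text
t 18.75 pos [527.4   7.  169.7] rpy [ 3.141e+00 -2.000e-03 -3.072e+00] need [ -19.2 -374.8    9.7] F [1.7 0.5 1. ] open 43.7 g 0.0
turn (tool z down) 0.001 q6 -1.63
[278.84378259 217.99286364]
grip top px [275.73668111 193.01286344] 21
```

Call:
step_arm([
  {"claw": 50, "turn": 0, "delta_pos": [-2, -37.5, 0]},
  {"claw": 50, "turn": 0, "delta_pos": [-2, -37.5, 0]},
  {"claw": 50, "turn": 0, "delta_pos": [-2, -37.5, 0]},
  {"claw": 50, "turn": 0, "delta_pos": [-2, -37.5, 0]},
  {"claw": 50, "turn": 0, "delta_pos": [-2, -37.5, 0]},
  {"claw": 50, "turn": 0, "delta_pos": [-2, -37.5, 0]},
  {"claw": 50, "turn": 0, "delta_pos": [-2, -37.5, 0]},
  {"claw": 50, "turn": 0, "delta_pos": [-2, -37.5, 0]},
])

```text
clock: 19.52
eef_pos: [564.7, -293.0, 168.7]
tcp_rot: [3.141, -0.0, -3.073]
contact_force: [0.3, -0.0, 0.8]
opening: 0.583
grasp_force: 0.0
```

Call:
step_arm([
  {"claw": 50, "turn": 0, "delta_pos": [-2, -37.5, 0]},
  {"claw": 50, "turn": 0, "delta_pos": [-1.2, -37.5, 0]},
  {"claw": 50, "turn": 0, "delta_pos": [0, 0, 25]},
  {"claw": 50, "turn": 0, "delta_pos": [0, 0, 30]},
  {"claw": 50, "turn": 0, "delta_pos": [0, 0, 0]},
  {"claw": 50, "turn": 0, "delta_pos": [0, 0, 0]},
  {"claw": 50, "turn": 0, "delta_pos": [0, 0, 0]},
])

```text
clock: 20.1
eef_pos: [573.8, -365.6, 114.7]
tcp_rot: [-3.141, 0.0, -3.072]
contact_force: [1.3, -0.7, -0.3]
opening: 0.587
grasp_force: 0.0
```

```bash
python3 - <<'E'
from h import *
need([572.5,-365.5,59],3.21); caps(grab_frame("wrist"))
E
```

```text
t 20.1 pos [ 573.8 -365.6  114.7] rpy [-3.141  0.    -3.072] need [ 1.3  0.2 55.7] F [ 1.3 -0.7 -0.3] open 50.1 g 0.0
turn (tool z down) 0.001 q6 -2.21
B1 exp (486, 223) d 251 [    0   255   560   165 50521] [ 651.8 -360.5   74. ]
B2 exp (279, 243) d 1 [260 225  39  37 957] [ 573.5 -365.3   74. ]
B3 exp (582, -44) d 509 [    0   255   560   165 50521] [ 651.8 -360.5   74. ]
B4 exp (295, -83) d 327 [260 225  39  37 957] [ 573.5 -365.3   74. ]
```

Call:
step_arm([
  {"claw": 50, "turn": 0, "delta_pos": [0.5, 0, 25]},
  {"claw": 50, "turn": 0, "delta_pos": [0, 0, 20]},
  {"claw": 50, "turn": 0, "delta_pos": [0, 0, 10]},
  {"claw": 50, "turn": 0, "delta_pos": [0, 0, 0]},
  {"claw": 35, "turn": 0, "delta_pos": [0, 0, 0]},
  {"claw": 20, "turn": 0, "delta_pos": [0, 0, 0]},
  {"claw": 20, "turn": 0, "delta_pos": [0, 0, 0]},
  {"claw": 20, "turn": 0, "delta_pos": [0, 0, 0]},
])

```text
clock: 20.82
eef_pos: [573.9, -366.3, 60.3]
tcp_rot: [-3.14, 0.002, -3.072]
contact_force: [0.4, -0.1, 4.4]
opening: 0.36
grasp_force: 30.2
```

Call:
step_arm([
  {"claw": 20, "turn": 0, "delta_pos": [0, 0, 0]},
  {"claw": 20, "turn": 0, "delta_pos": [0, 0, -10]},
  {"claw": 20, "turn": 0, "delta_pos": [0, 0, -20]},
  {"claw": 20, "turn": 0, "delta_pos": [0, 0, -30]},
  {"claw": 20, "turn": 0, "delta_pos": [0, 0, -30]},
  {"claw": 20, "turn": 0, "delta_pos": [0, 0, -20]},
  {"claw": 20, "turn": 0, "delta_pos": [0, 0, 0]},
])

```text
clock: 21.4
eef_pos: [575.2, -367.3, 174.8]
tcp_rot: [-3.137, 0.006, -3.072]
contact_force: [-0.1, -0.2, 0.4]
opening: 0.355
grasp_force: 29.9
```

```bash
python3 - <<'E'
from h import *
need([530.9,-50.9,170],3.21)
E
```

```text
t 21.4 pos [ 575.2 -367.3  174.8] rpy [-3.137  0.006 -3.072] need [ 22.3 318.7   3.1] F [-0.1 -0.2  0.4] open 30.3 g 29.9
turn (tool z down) 0.001 q6 -2.21
```

Call:
step_arm([
  {"claw": 20, "turn": 0, "delta_pos": [2, 32, 0]},
  {"claw": 20, "turn": 0, "delta_pos": [2.5, 40, 0]},
  {"claw": 20, "turn": 0, "delta_pos": [2.5, 41, 0]},
  {"claw": 20, "turn": 0, "delta_pos": [2.5, 41, 0]},
  {"claw": 20, "turn": 0, "delta_pos": [2.5, 41, 0]},
  {"claw": 20, "turn": 0, "delta_pos": [2.5, 41, 0]},
  {"claw": 20, "turn": 0, "delta_pos": [2.5, 41, 0]},
  {"claw": 20, "turn": 0, "delta_pos": [2, 41, 0]},
])

```text
clock: 22.07
eef_pos: [530.8, -48.1, 168.5]
tcp_rot: [3.141, -0.001, -3.073]
contact_force: [0.6, -0.2, -0.2]
opening: 0.357
grasp_force: 30.0
```

Call:
step_arm([
  {"claw": 20, "turn": 0, "delta_pos": [0, 0, 0]},
  {"claw": 20, "turn": 0, "delta_pos": [0, 0, 0]},
  {"claw": 20, "turn": 0, "delta_pos": [0, 0, 0]},
])

```text
clock: 22.32
eef_pos: [531.9, -49.9, 168.7]
tcp_rot: [-3.141, -0.0, -3.071]
contact_force: [0.1, 0.8, -0.3]
opening: 0.361
grasp_force: 30.1
```

```bash
python3 - <<'E'
from h import *
need([531.4,-50.9,66.5],3.21)
E
```

```text
t 22.32 pos [531.9 -49.9 168.7] rpy [-3.141 -0.    -3.071] need [  0.6  -0.9 102.2] F [ 0.1  0.8 -0.3] open 30.9 g 30.1
turn (tool z down) 0.002 q6 -1.74
```

Call:
step_arm([
  {"claw": 20, "turn": 0, "delta_pos": [0.5, -0.9, 15]},
  {"claw": 20, "turn": 0, "delta_pos": [0, 0, 25]},
  {"claw": 20, "turn": 0, "delta_pos": [0, 0, 20]},
  {"claw": 20, "turn": 0, "delta_pos": [0, 0, 15]},
  {"claw": 20, "turn": 0, "delta_pos": [0, 0, 12]},
  {"claw": 20, "turn": 0, "delta_pos": [0, 0, 10]},
  {"claw": 20, "turn": 0, "delta_pos": [0, 0, 4.5]},
  {"claw": 20, "turn": 0, "delta_pos": [0, 0, 0]},
])

```text
clock: 22.98
eef_pos: [531.1, -51.7, 66.3]
tcp_rot: [3.141, -0.002, -3.074]
contact_force: [-0.5, -0.1, -0.6]
opening: 0.355
grasp_force: 30.2
```

Call:
step_arm([
  {"claw": 20, "turn": 0, "delta_pos": [0, 0, 0]},
  {"claw": 32, "turn": 0, "delta_pos": [0, 0, 0]},
  {"claw": 38, "turn": 0, "delta_pos": [0, 0, 0]},
  {"claw": 44, "turn": 0, "delta_pos": [0, 0, 0]},
  {"claw": 44, "turn": 0, "delta_pos": [0, 0, 0]},
  {"claw": 44, "turn": 0, "delta_pos": [0, 0, -8]},
  {"claw": 44, "turn": 0, "delta_pos": [0, 0, -25]},
  {"claw": 44, "turn": 0, "delta_pos": [0, 0, -35]},
])

```text
clock: 23.65
eef_pos: [529.6, -50.5, 134.3]
tcp_rot: [3.141, -0.005, -3.072]
contact_force: [1.1, 0.4, -0.0]
opening: 0.515
grasp_force: 0.0
```

```bash
python3 - <<'E'
from h import *
need([431.3,-244.3,170],3.21)
E
```

```text
t 23.65 pos [529.6 -50.5 134.3] rpy [ 3.141 -0.005 -3.072] need [ 111.6 -186.5  -35.3] F [ 1.1  0.4 -0. ] open 44.0 g 0.0
turn (tool z down) 0.001 q6 -1.74
```

Call:
step_arm([
  {"claw": 50, "turn": 0, "delta_pos": [0, 0, -35]},
  {"claw": 50, "turn": 0, "delta_pos": [18.6, -31, 0]},
  {"claw": 50, "turn": 0, "delta_pos": [18.6, -31, 0]},
  {"claw": 50, "turn": 0, "delta_pos": [18.6, -31, 0]},
  {"claw": 50, "turn": 0, "delta_pos": [18.6, -31, 0]},
  {"claw": 50, "turn": 0, "delta_pos": [18.6, -31, 0]},
  {"claw": 50, "turn": 0, "delta_pos": [18.6, -31, 0]},
  {"claw": 50, "turn": 0, "delta_pos": [0, 0, 25]},
])

```text
clock: 24.32
eef_pos: [433.5, -249.9, 149.3]
tcp_rot: [-3.136, 0.006, -3.075]
contact_force: [1.7, 0.5, 0.0]
opening: 0.584
grasp_force: 0.0
```

Call:
step_arm([
  {"claw": 50, "turn": 0, "delta_pos": [0, 0, 30]},
  {"claw": 50, "turn": 0, "delta_pos": [0, 0, 0]},
  {"claw": 50, "turn": 0, "delta_pos": [0, 0, 0]},
])

```text
clock: 24.57
eef_pos: [432.1, -243.6, 114.9]
tcp_rot: [3.14, -0.002, -3.073]
contact_force: [-0.4, 0.4, 1.2]
opening: 0.588
grasp_force: 0.0
```

```bash
python3 - <<'E'
from h import *
need([431.3,-244.3,59],3.21); caps(grab_frame("wrist"))
E
```

```text
t 24.57 pos [ 432.1 -243.6  114.9] rpy [ 3.140e+00 -2.000e-03 -3.073e+00] need [ 0.7 -0.8 55.9] F [-0.4  0.4  1.2] open 50.2 g 0.0
turn (tool z down) 0.001 q6 -2.16
B1 exp (244, 424) d 80 [    0   255   560   165 51576] [ 508.3 -228.5   74. ]
B2 exp (74, 438) d 223 [  24  198   42   40 1313] [ 425.6 -369.6   74. ]
B3 exp (279, 244) d 4 [ 258  218   41   44 1414] [ 429.5 -244.2   74. ]
B4 exp (42, 219) d 3 [  24  198   42   40 1313] [ 425.6 -369.6   74. ]
```

Call:
step_arm([
  {"claw": 50, "turn": 0, "delta_pos": [1.5, -0.7, 25]},
  {"claw": 50, "turn": 0, "delta_pos": [0, 0, 20]},
  {"claw": 50, "turn": 0, "delta_pos": [0, 0, 10]},
  {"claw": 50, "turn": 0, "delta_pos": [0, 0, 0]},
  {"claw": 35, "turn": 0, "delta_pos": [0, 0, 0]},
  {"claw": 20, "turn": 0, "delta_pos": [0, 0, 0]},
  {"claw": 20, "turn": 0, "delta_pos": [0, 0, 0]},
  {"claw": 20, "turn": 0, "delta_pos": [0, 0, 0]},
])

```text
clock: 25.28
eef_pos: [432.6, -245.2, 61.6]
tcp_rot: [-3.141, 0.002, -3.072]
contact_force: [0.4, 1.9, 8.0]
opening: 0.366
grasp_force: 30.2
```

Call:
step_arm([
  {"claw": 20, "turn": 0, "delta_pos": [0, 0, 0]},
  {"claw": 20, "turn": 0, "delta_pos": [0, 0, -10]},
  {"claw": 20, "turn": 0, "delta_pos": [0, 0, -20]},
  {"claw": 20, "turn": 0, "delta_pos": [0, 0, -30]},
  {"claw": 20, "turn": 0, "delta_pos": [0, 0, -30]},
  {"claw": 20, "turn": 0, "delta_pos": [0, 0, -20]},
  {"claw": 20, "turn": 0, "delta_pos": [0, 0, 0]},
])

```text
clock: 25.87
eef_pos: [433.9, -246.3, 175.4]
tcp_rot: [-3.137, 0.006, -3.072]
contact_force: [1.0, -0.1, -0.2]
opening: 0.357
grasp_force: 29.8
```

```bash
python3 - <<'E'
from h import *
need([480.5,3.8,170],3.21)
E
```

```text
t 25.87 pos [ 433.9 -246.3  175.4] rpy [-3.137  0.006 -3.072] need [-63.8 246.3   4.7] F [ 1.  -0.1 -0.2] open 30.5 g 29.8
turn (tool z down) 0.001 q6 -2.16
```

Call:
step_arm([
  {"claw": 20, "turn": 0, "delta_pos": [-9.3, 35.2, 0]},
  {"claw": 20, "turn": 0, "delta_pos": [-9.3, 35.2, 0]},
  {"claw": 20, "turn": 0, "delta_pos": [-9.3, 35.2, 0]},
  {"claw": 20, "turn": 0, "delta_pos": [-9.3, 35.2, 0]},
  {"claw": 20, "turn": 0, "delta_pos": [-9.3, 35.2, 0]},
  {"claw": 20, "turn": 0, "delta_pos": [-9.3, 35.2, 0]},
  {"claw": 20, "turn": 0, "delta_pos": [-9.3, 35.2, 0]},
  {"claw": 20, "turn": 0, "delta_pos": [0, 0, 0]},
])

```text
clock: 26.53
eef_pos: [480.3, 10.4, 170.4]
tcp_rot: [3.14, 0.001, -3.069]
contact_force: [0.7, -1.1, -0.9]
opening: 0.356
grasp_force: 30.0
```

Call:
step_arm([
  {"claw": 20, "turn": 0, "delta_pos": [0, 0, 0]},
  {"claw": 20, "turn": 0, "delta_pos": [0, 0, 0]},
  {"claw": 20, "turn": 0, "delta_pos": [0, 0, 0]},
])

```text
clock: 26.78
eef_pos: [479.1, 4.6, 170.1]
tcp_rot: [-3.141, -0.0, -3.073]
contact_force: [0.2, -0.5, -0.7]
opening: 0.358
grasp_force: 30.0
```

```bash
python3 - <<'E'
from h import *
need([482,3.8,67.5],3.21)
E
```

```text
t 26.78 pos [479.1   4.6 170.1] rpy [-3.141 -0.    -3.073] need [ -2.9  -1.  102.6] F [ 0.2 -0.5 -0.7] open 30.6 g 30.0
turn (tool z down) 0.0 q6 -1.63
```

Call:
step_arm([
  {"claw": 20, "turn": 0, "delta_pos": [-2.5, -0.9, 15]},
  {"claw": 20, "turn": 0, "delta_pos": [0, 0, 25]},
  {"claw": 20, "turn": 0, "delta_pos": [0, 0, 20]},
  {"claw": 20, "turn": 0, "delta_pos": [0, 0, 15]},
  {"claw": 20, "turn": 0, "delta_pos": [0, 0, 12]},
  {"claw": 20, "turn": 0, "delta_pos": [0, 0, 10]},
  {"claw": 20, "turn": 0, "delta_pos": [0, 0, 4.5]},
  {"claw": 20, "turn": 0, "delta_pos": [0, 0, 0]},
])

```text
clock: 27.45
eef_pos: [481.4, 4.0, 67.9]
tcp_rot: [3.142, -0.002, -3.074]
contact_force: [-0.5, -0.6, -0.6]
opening: 0.355
grasp_force: 30.0
```

Call:
step_arm([
  {"claw": 20, "turn": 0, "delta_pos": [0, 0, 0]},
  {"claw": 32, "turn": 0, "delta_pos": [0, 0, 0]},
  {"claw": 38, "turn": 0, "delta_pos": [0, 0, 0]},
  {"claw": 44, "turn": 0, "delta_pos": [0, 0, 0]},
  {"claw": 44, "turn": 0, "delta_pos": [0, 0, 0]},
  {"claw": 44, "turn": 0, "delta_pos": [0, 0, -8]},
  {"claw": 44, "turn": 0, "delta_pos": [0, 0, -25]},
  {"claw": 44, "turn": 0, "delta_pos": [0, 0, -35]},
])

```text
clock: 28.12
eef_pos: [480.1, 4.8, 136.0]
tcp_rot: [3.141, -0.005, -3.072]
contact_force: [1.5, 0.1, 0.3]
opening: 0.515
grasp_force: 0.0
```

```bash
python3 - <<'E'
from h import *
need([425.8,-369.2,170],3.21)
E
```

```text
t 28.12 pos [480.1   4.8 136. ] rpy [ 3.141 -0.005 -3.072] need [  80.3 -369.3  -33.7] F [1.5 0.1 0.3] open 44.0 g 0.0
turn (tool z down) 0.001 q6 -1.63
```

Call:
step_arm([
  {"claw": 50, "turn": 0, "delta_pos": [0, 0, -34]},
  {"claw": 50, "turn": 0, "delta_pos": [8, -37, 0]},
  {"claw": 50, "turn": 0, "delta_pos": [8, -37, 0]},
  {"claw": 50, "turn": 0, "delta_pos": [8, -37, 0]},
  {"claw": 50, "turn": 0, "delta_pos": [8, -37, 0]},
  {"claw": 50, "turn": 0, "delta_pos": [8, -37, 0]},
  {"claw": 50, "turn": 0, "delta_pos": [8, -37, 0]},
  {"claw": 50, "turn": 0, "delta_pos": [8, -37, 0]},
])

```text
clock: 28.78
eef_pos: [443.6, -259.3, 171.6]
tcp_rot: [-3.141, 0.001, -3.072]
contact_force: [1.3, -0.2, -0.1]
opening: 0.584
grasp_force: 0.0
```

Call:
step_arm([
  {"claw": 50, "turn": 0, "delta_pos": [8, -37, 0]},
  {"claw": 50, "turn": 0, "delta_pos": [8, -37, 0]},
  {"claw": 50, "turn": 0, "delta_pos": [8, -37, 0]},
  {"claw": 50, "turn": 0, "delta_pos": [0, 0, 25]},
  {"claw": 50, "turn": 0, "delta_pos": [0, 0, 30]},
  {"claw": 50, "turn": 0, "delta_pos": [0, 0, 0]},
  {"claw": 50, "turn": 0, "delta_pos": [0, 0, 0]},
  {"claw": 50, "turn": 0, "delta_pos": [0, 0, 0]},
])

```text
clock: 29.45
eef_pos: [428.4, -369.9, 117.0]
tcp_rot: [-3.141, 0.0, -3.072]
contact_force: [0.1, -0.1, 0.7]
opening: 0.585
grasp_force: 0.0
```

```bash
python3 - <<'E'
from h import *
need([425.8,-369.2,59],3.21); caps(grab_frame("wrist"))
E
```

```text
t 29.45 pos [ 428.4 -369.9  117. ] rpy [-3.141  0.    -3.072] need [ 2.5  0.9 58. ] F [ 0.1 -0.1  0.7] open 50.0 g 0.0
turn (tool z down) 0.001 q6 -2.36
B1 exp (439, 436) d 174 [    0   255   560   165 48699] [ 508.6 -363.8   74. ]
B3 exp (506, 263) d 248 [    0   255   560   165 48699] [ 508.6 -363.8   74. ]
```

```bash
python3 - <<'E'
from h import *
w=grab_frame("wrist");h=cv2.cvtColor(w["img"],cv2.COLOR_RGB2HSV)
u,v=proj(w,[425.8,-369.2,74]);print(u,v)
for y in range(int(v)-30,int(v)+31,6): print(y,[tuple(int(a) for a in h[y,x]) for x in range(int(u)-30,int(u)+31,10)])
t=grab_frame("top");m=cv2.cvtColor(t["img"],cv2.COLOR_RGB2HSV);print(proj(t,[425.8,-369.2,74]))
E
```

```text
280.93573105070067 237.15957913044053
207 [(37, 31, 141), (17, 69, 67), (12, 129, 73), (12, 124, 74), (11, 126, 73), (16, 95, 51), (17, 47, 108)]
213 [(35, 31, 141), (12, 114, 76), (12, 129, 71), (21, 121, 61), (15, 127, 66), (11, 122, 73), (18, 51, 110)]
219 [(37, 32, 142), (12, 124, 80), (19, 117, 61), (20, 135, 85), (20, 128, 68), (10, 120, 72), (17, 53, 111)]
225 [(35, 32, 142), (12, 120, 81), (20, 143, 89), (20, 140, 91), (20, 140, 91), (19, 116, 64), (36, 29, 141)]
231 [(34, 29, 141), (14, 114, 74), (20, 136, 88), (20, 136, 90), (20, 139, 90), (20, 134, 82), (35, 31, 140)]
237 [(36, 29, 141), (17, 112, 73), (20, 139, 86), (20, 144, 87), (20, 138, 89), (20, 138, 89), (37, 31, 140)]
243 [(34, 29, 140), (24, 42, 128), (20, 138, 87), (20, 136, 88), (20, 139, 90), (20, 129, 97), (36, 29, 141)]
249 [(36, 29, 141), (24, 39, 136), (20, 136, 86), (20, 133, 88), (20, 136, 88), (37, 31, 140), (36, 29, 141)]
255 [(35, 31, 141), (26, 39, 138), (26, 42, 127), (20, 132, 85), (25, 55, 106), (35, 31, 141), (38, 29, 142)]
261 [(35, 33, 141), (38, 29, 142), (26, 37, 137), (36, 29, 141), (36, 27, 141), (37, 31, 141), (34, 29, 141)]
267 [(35, 31, 141), (36, 29, 141), (37, 31, 142), (38, 29, 142), (28, 33, 138), (32, 31, 138), (36, 29, 142)]
[428.94494955 231.81207546]
```

The cap is there; the gripper's shadow just darkened it. Picking B4.

Call:
step_arm([
  {"claw": 50, "turn": 0, "delta_pos": [2.5, 0.8, 25]},
  {"claw": 50, "turn": 0, "delta_pos": [0, 0, 20]},
  {"claw": 50, "turn": 0, "delta_pos": [0, 0, 12]},
  {"claw": 50, "turn": 0, "delta_pos": [0, 0, 0]},
  {"claw": 35, "turn": 0, "delta_pos": [0, 0, 0]},
  {"claw": 20, "turn": 0, "delta_pos": [0, 0, 0]},
  {"claw": 20, "turn": 0, "delta_pos": [0, 0, 0]},
  {"claw": 20, "turn": 0, "delta_pos": [0, 0, 0]},
])

```text
clock: 30.27
eef_pos: [425.9, -369.8, 59.7]
tcp_rot: [-3.14, 0.001, -3.072]
contact_force: [0.1, -0.6, 3.3]
opening: 0.359
grasp_force: 29.9
```

Call:
step_arm([
  {"claw": 20, "turn": 0, "delta_pos": [0, 0, 0]},
  {"claw": 20, "turn": 0, "delta_pos": [0, 0, -10]},
  {"claw": 20, "turn": 0, "delta_pos": [0, 0, -20]},
  {"claw": 20, "turn": 0, "delta_pos": [0, 0, -30]},
  {"claw": 20, "turn": 0, "delta_pos": [0, 0, -30]},
  {"claw": 20, "turn": 0, "delta_pos": [0, 0, -20]},
  {"claw": 20, "turn": 0, "delta_pos": [0, 0, 0]},
])

```text
clock: 30.85
eef_pos: [427.2, -371.0, 173.9]
tcp_rot: [-3.136, 0.005, -3.072]
contact_force: [0.7, -0.6, 0.1]
opening: 0.36
grasp_force: 29.9
```

```bash
python3 - <<'E'
from h import *
need([485,-54.1,170],3.21)
E
```

```text
t 30.85 pos [ 427.2 -371.   173.9] rpy [-3.136  0.005 -3.072] need [-79.5 312.2   2.7] F [ 0.7 -0.6  0.1] open 30.8 g 29.9
turn (tool z down) 0.001 q6 -2.36
```

Call:
step_arm([
  {"claw": 20, "turn": 0, "delta_pos": [-9.8, 39, 0]},
  {"claw": 20, "turn": 0, "delta_pos": [-9.8, 39, 0]},
  {"claw": 20, "turn": 0, "delta_pos": [-9.8, 39, 0]},
  {"claw": 20, "turn": 0, "delta_pos": [-9.8, 39, 0]},
  {"claw": 20, "turn": 0, "delta_pos": [-9.8, 39, 0]},
  {"claw": 20, "turn": 0, "delta_pos": [-9.8, 39, 0]},
  {"claw": 20, "turn": 0, "delta_pos": [-9.8, 39, 0]},
  {"claw": 20, "turn": 0, "delta_pos": [-9.8, 39, 0]},
])

```text
clock: 31.52
eef_pos: [481.4, -50.7, 168.6]
tcp_rot: [3.142, -0.0, -3.073]
contact_force: [1.0, -1.0, -0.7]
opening: 0.36
grasp_force: 30.0
```

Call:
step_arm([
  {"claw": 20, "turn": 0, "delta_pos": [0, 0, 0]},
  {"claw": 20, "turn": 0, "delta_pos": [0, 0, 0]},
  {"claw": 20, "turn": 0, "delta_pos": [0, 0, 0]},
])

```text
clock: 31.77
eef_pos: [481.6, -52.6, 168.5]
tcp_rot: [-3.141, -0.001, -3.071]
contact_force: [-0.1, -1.0, -0.6]
opening: 0.36
grasp_force: 30.1
```

```bash
python3 - <<'E'
from h import *
need([484.2,-54.1,66],3.21)
E
```

```text
t 31.77 pos [481.6 -52.6 168.5] rpy [-3.141e+00 -1.000e-03 -3.071e+00] need [ -2.6  -1.6 102.5] F [-0.1 -1.  -0.6] open 30.7 g 30.1
turn (tool z down) 0.002 q6 -1.75
```

Call:
step_arm([
  {"claw": 20, "turn": 0, "delta_pos": [-2.3, -1.5, 15]},
  {"claw": 20, "turn": 0, "delta_pos": [0, 0, 25]},
  {"claw": 20, "turn": 0, "delta_pos": [0, 0, 20]},
  {"claw": 20, "turn": 0, "delta_pos": [0, 0, 15]},
  {"claw": 20, "turn": 0, "delta_pos": [0, 0, 12]},
  {"claw": 20, "turn": 0, "delta_pos": [0, 0, 10]},
  {"claw": 20, "turn": 0, "delta_pos": [0, 0, 5]},
  {"claw": 20, "turn": 0, "delta_pos": [0, 0, 0]},
])

```text
clock: 32.43
eef_pos: [483.6, -54.8, 65.8]
tcp_rot: [3.141, -0.002, -3.074]
contact_force: [-0.8, -1.0, 0.2]
opening: 0.364
grasp_force: 30.1
```

Call:
step_arm([
  {"claw": 20, "turn": 0, "delta_pos": [0, 0, 0]},
  {"claw": 32, "turn": 0, "delta_pos": [0, 0, 0]},
  {"claw": 38, "turn": 0, "delta_pos": [0, 0, 0]},
  {"claw": 44, "turn": 0, "delta_pos": [0, 0, 0]},
  {"claw": 44, "turn": 0, "delta_pos": [0, 0, 0]},
  {"claw": 44, "turn": 0, "delta_pos": [0, 0, -8]},
  {"claw": 44, "turn": 0, "delta_pos": [0, 0, -25]},
  {"claw": 44, "turn": 0, "delta_pos": [0, 0, -35]},
])

```text
clock: 33.1
eef_pos: [482.4, -53.7, 134.0]
tcp_rot: [3.141, -0.005, -3.072]
contact_force: [0.9, -0.1, -0.4]
opening: 0.514
grasp_force: 0.0
```

Call:
step_arm([
  {"claw": 44, "turn": 0, "delta_pos": [0, 0, -40]},
  {"claw": 44, "turn": 0, "delta_pos": [0, 10, -40]},
  {"claw": 44, "turn": 0, "delta_pos": [0, 15, -40]},
  {"claw": 44, "turn": 0, "delta_pos": [0, 0, 0]},
  {"claw": 44, "turn": 0, "delta_pos": [0, 0, 0]},
  {"claw": 44, "turn": 0, "delta_pos": [0, 0, 0]},
])

```text
clock: 33.6
eef_pos: [482.3, -29.3, 253.9]
tcp_rot: [-3.141, 0.0, -3.072]
contact_force: [0.5, 0.1, -0.8]
opening: 0.515
grasp_force: 0.0
```

```bash
python3 - <<'E'
from h import *
ex=np.array([.9977,.0676,0]);ey=np.array([-.0676,.9977,0]);hm=np.array([561.4,-19.8,46])
th=np.radians(97)
def lidpt(x,z,y=0,th=th): # rotate about y: closed x=-136 -> up
    return hm+(x*np.cos(th)+z*np.sin(th))*ex+y*ey+np.array([0,0,-x*np.sin(th)+z*np.cos(th)])
bar=lidpt(-136,14);print("bar",bar)
need(bar,3.21)
w=grab_frame("wrist"); np.save("w9.npy",w,allow_pickle=True); crop(w,"w9",0,0,560,420,1.4)
for n,X in dict(bar=bar,barL=lidpt(-136,14,36),barR=lidpt(-136,14,-36),RL=[527,6.9,82],RR=[530.9,-50.9,82],FL=[480.1,3.8,82],FR=[484,-54.1,82],grip=[553.8,92.3,54]).items(): print(n,(proj(w,X)*1.4).round())
E
```

```text
bar [591.79979611 -17.74023633 179.28010582]
t 33.6 pos [482.3 -29.3 253.9] rpy [-3.141  0.    -3.072] need [-110.1    3.9   74.7] F [ 0.5  0.1 -0.8] open 44.0 g 0.0
turn (tool z down) 0.001 q6 -1.7
bar [398. 516.]
barL [467. 516.]
barR [329. 516.]
RL [439. 337.]
RR [355. 337.]
FL [441. 270.]
FR [353. 270.]
grip [545. 365.]
```

View pics/w9.png

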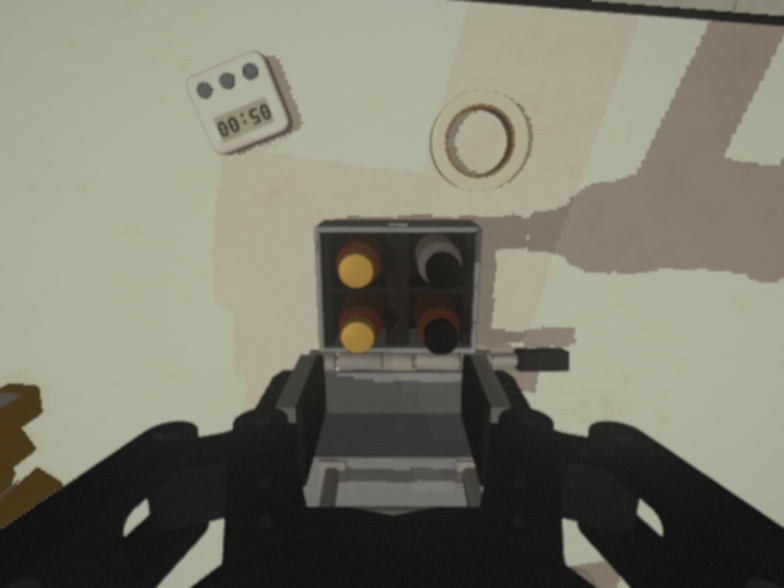

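All four bottles stand upright in the pockets (caps at (356,270), (440,268), (357,337), (440,335)), and the pin grip is still seated at (543,360). I'll turn the gripper to pinch the lid bar.

Call:
step_arm([
  {"claw": 44, "turn": 0.121, "delta_pos": [0, 0, 0]},
  {"claw": 44, "turn": 0.121, "delta_pos": [0, 0, 0]},
  {"claw": 44, "turn": 0.121, "delta_pos": [0, 0, 0]},
  {"claw": 44, "turn": 0.121, "delta_pos": [0, 0, 0]},
  {"claw": 44, "turn": 0.121, "delta_pos": [0, 0, 0]},
  {"claw": 44, "turn": 0.121, "delta_pos": [0, 0, 0]},
  {"claw": 44, "turn": 0.121, "delta_pos": [0, 0, 0]},
  {"claw": 44, "turn": 0.121, "delta_pos": [0, 0, 0]},
])

```text
clock: 34.32
eef_pos: [481.5, -29.7, 251.9]
tcp_rot: [-3.139, -0.002, 2.236]
contact_force: [0.1, 0.6, -0.7]
opening: 0.514
grasp_force: 0.0
```

Call:
step_arm([
  {"claw": 44, "turn": 0.121, "delta_pos": [0, 0, 0]},
  {"claw": 44, "turn": 0.121, "delta_pos": [0, 0, 0]},
  {"claw": 44, "turn": 0.121, "delta_pos": [0, 0, 0]},
  {"claw": 44, "turn": 0.121, "delta_pos": [0, 0, 0]},
  {"claw": 44, "turn": 0.121, "delta_pos": [0, 0, 0]},
  {"claw": 44, "turn": 0, "delta_pos": [0, 0, 0]},
  {"claw": 44, "turn": 0, "delta_pos": [0, 0, 0]},
])

```text
clock: 34.9
eef_pos: [481.9, -29.6, 252.4]
tcp_rot: [-3.139, -0.0, 1.641]
contact_force: [1.1, 0.1, 0.4]
opening: 0.51
grasp_force: 0.0
```

```bash
cat >> h.py <<'E'
ex=np.array([.9977,.0676,0]);ey=np.array([-.0676,.9977,0]);hm=np.array([561.4,-19.8,46])
def lidpt(x,z,y=0,deg=97):
    th=np.radians(deg); return hm+(x*np.cos(th)+z*np.sin(th))*ex+y*ey+np.array([0,0,-x*np.sin(th)+z*np.cos(th)])
E
python3 - <<'E'
from h import *
need(lidpt(-136,14)+[0,0,3],1.638)
w=np.load("w1.npy",allow_pickle=True).item()
print("pred bar ends w1",proj(w,lidpt(-136,14,36))*1.4,proj(w,lidpt(-136,14,-36))*1.4)
w=grab_frame("wrist"); np.save("w10.npy",w,allow_pickle=True); 
a,b=proj(w,lidpt(-136,14,0)),proj(w,lidpt(-136,14,25)); print(a,b)
g=w["img"].mean(2)
for y in (-20,-10,0,10,20):
  P=lidpt(-136,14,y); print(y,[int(cv2.getRectSubPix(g.astype(np.float32),(1,1),tuple(map(float,proj(w,P+d*ex))))[0,0]) for d in range(-24,26,2)])
E
```

```text
t 34.9 pos [481.9 -29.6 252.4] rpy [-3.139 -0.     1.641] need [  4.  110.7  69.8] F [1.1 0.1 0.4] open 43.5 g 0.0
turn (tool z down) 0.003 q6 -0.13
pred bar ends w1 [507.37742214 323.44820791] [376.44343788 392.98225995]
[453.43094721 222.23967473] [459.00766799 183.48906856]
-20 [114, 126, 119, 86, 86, 86, 98, 121, 120, 111, 75, 100, 123, 128, 123, 156, 171, 171, 171, 172, 172, 172, 172, 172, 172]
-10 [121, 123, 104, 82, 82, 83, 109, 121, 120, 111, 74, 100, 120, 128, 123, 155, 172, 172, 171, 172, 173, 172, 172, 172, 173]
0 [121, 120, 111, 81, 81, 81, 106, 121, 121, 111, 74, 98, 119, 127, 124, 158, 172, 172, 173, 172, 173, 173, 172, 172, 172]
10 [121, 119, 113, 80, 81, 81, 90, 122, 122, 109, 73, 97, 118, 127, 124, 157, 171, 172, 173, 173, 171, 172, 172, 172, 172]
20 [127, 127, 92, 89, 88, 88, 124, 127, 129, 113, 77, 105, 128, 135, 131, 158, 172, 172, 172, 172, 175, 175, 174, 172, 173]
```

Call:
step_arm([
  {"claw": 44, "turn": 0, "delta_pos": [1.3, 37, 0]},
  {"claw": 44, "turn": 0, "delta_pos": [1.3, 37, 0]},
  {"claw": 44, "turn": 0, "delta_pos": [1.3, 37, 0]},
  {"claw": 44, "turn": 0, "delta_pos": [0, 0, 15]},
  {"claw": 44, "turn": 0, "delta_pos": [0, 0, 15]},
  {"claw": 44, "turn": 0, "delta_pos": [0, 0, 0]},
  {"claw": 44, "turn": 0, "delta_pos": [0, 0, 0]},
])

```text
clock: 35.53
eef_pos: [592.2, -18.1, 222.6]
tcp_rot: [-3.139, -0.0, 1.64]
contact_force: [-0.0, -0.6, 0.6]
opening: 0.515
grasp_force: 0.0
```

```bash
python3 - <<'E'
from h import *
need(lidpt(-136,14)+[0,0,3],1.638)
E
```

```text
t 35.53 pos [592.2 -18.1 222.6] rpy [-3.139 -0.     1.64 ] need [ 0.4 -0.3 40.3] F [-0.  -0.6  0.6] open 44.0 g 0.0
turn (tool z down) 0.002 q6 -0.1
```

Call:
step_arm([
  {"claw": 44, "turn": 0, "delta_pos": [0, 0, 18]},
  {"claw": 40, "turn": 0, "delta_pos": [0, 0, 14]},
  {"claw": 35, "turn": 0, "delta_pos": [0, 0, 8]},
  {"claw": 25, "turn": 0, "delta_pos": [0, 0, 0]},
  {"claw": 18, "turn": 0, "delta_pos": [0, 0, 0]},
  {"claw": 10, "turn": 0, "delta_pos": [0, 0, 0]},
  {"claw": 2, "turn": 0, "delta_pos": [0, 0, 0]},
  {"claw": 2, "turn": 0, "delta_pos": [0, 0, 0]},
], force=30)

```text
clock: 36.2
eef_pos: [592.5, -18.1, 184.6]
tcp_rot: [-3.141, 0.0, 1.638]
contact_force: [-6.8, -0.7, 5.1]
opening: 0.098
grasp_force: 30.4
```

Call:
step_arm([
  {"claw": 2, "turn": 0, "delta_pos": [0, 0, 0]},
  {"claw": 2, "turn": 0, "delta_pos": [0, 0, 0]},
  {"claw": 2, "turn": 0, "delta_pos": [0, 0, 0]},
])

```text
clock: 36.45
eef_pos: [592.5, -18.2, 184.6]
tcp_rot: [-3.141, 0.0, 1.638]
contact_force: [-5.9, -1.2, 4.5]
opening: 0.096
grasp_force: 30.4
```

```bash
python3 - <<'E'
from h import *
need(lidpt(-136,14)+[0,0,3],1.638)
R,p,_=tf()
c=lidpt(-136,14)
for d in range(97,-1,-8):
    n=lidpt(-136,14,deg=d-8); print(d,'->',d-8,(R.T@(n-c)).round(1)); c=n
E
```

```text
t 36.45 pos [592.5 -18.2 184.6] rpy [-3.141  0.     1.638] need [ 0.5 -0.7  2.3] F [-5.9 -1.2  4.5] open 8.2 g 30.4
turn (tool z down) 0.0 q6 -0.1
97 -> 89 [ -0.  -18.8  -2.9]
89 -> 81 [ -0.  -19.1  -0.3]
81 -> 73 [ -0.  -18.9   2.4]
73 -> 65 [ -0.  -18.4   5. ]
65 -> 57 [ -0.  -17.5   7.5]
57 -> 49 [ -0.  -16.3   9.9]
49 -> 41 [ -0.  -14.8  12. ]
41 -> 33 [ -0. -13.  14.]
33 -> 25 [ -0.  -10.9  15.7]
25 -> 17 [-0.  -8.6 17. ]
17 -> 9 [-0.  -6.2 18.1]
9 -> 1 [ 0.  -3.6 18.7]
1 -> -7 [ 0.  -0.9 19.1]
```

Call:
step_arm([
  {"claw": 14, "turn": 0, "delta_pos": [0, 0, 0]},
  {"claw": 20, "turn": 0, "delta_pos": [0, 0, 0]},
  {"claw": 20, "turn": 0, "delta_pos": [0, -0.5, 3]},
  {"claw": 14, "turn": 0, "delta_pos": [0, 0, 0]},
  {"claw": 2, "turn": 0, "delta_pos": [0, 0, 0]},
  {"claw": 2, "turn": 0, "delta_pos": [0, 0, 0]},
  {"claw": 2, "turn": 0, "delta_pos": [0, 0, 0]},
  {"claw": 2, "turn": 0, "delta_pos": [0, 0, 0]},
])

```text
clock: 37.12
eef_pos: [592.4, -18.1, 180.6]
tcp_rot: [-3.141, -0.0, 1.638]
contact_force: [-2.0, -0.3, -0.1]
opening: 0.095
grasp_force: 29.3
```

Call:
step_arm([
  {"claw": 2, "turn": 0, "delta_pos": [0, -3, -0.6]},
  {"claw": 2, "turn": 0, "delta_pos": [0, -3, -0.5]},
  {"claw": 2, "turn": 0, "delta_pos": [0, -3, -0.5]},
  {"claw": 2, "turn": 0, "delta_pos": [0, 0, 0]},
])

```text
clock: 37.45
eef_pos: [583.4, -18.7, 182.5]
tcp_rot: [3.141, -0.0, 1.638]
contact_force: [1.6, -0.5, -2.2]
opening: 0.093
grasp_force: 29.3
```

```bash
cat >> h.py <<'E'
def arc():
    "angle of bar from TCP x (TCP ~2.3 above bar) and radius check"
    R,p,s=tf(); d=p-hm; a=d@ex; z=d[2]; print('t',round(s['clock'],2),p.round(1),'x',a.round(1),'z',z.round(1),'F',s['contact_force'].round(1),'open',round(s['opening']*85.4,1),'g',round(s['grasp_force'],1))
    for off in (1,2,3): print('off',off,'r',np.hypot(a,z-off).round(1),'deg',np.degrees(np.arctan2(z-off,-a)-np.arctan2(14,136)).round(1))
E
python3 - <<'E'
from h import *
arc()
E
```

```text
t 37.45 [583.4 -18.7 182.5] x 22.0 z 136.5 F [ 1.6 -0.5 -2.2] open 8.0 g 29.3
off 1 r 137.3 deg 93.4
off 2 r 136.3 deg 93.4
off 3 r 135.3 deg 93.5
```

```bash
python3 - <<'E'
from h import *
r=136.7;f=np.arctan2(14,136);d=93.4;prev=None
while d>-0.1:
    a=np.radians(d)+f; p=(-r*np.cos(a),r*np.sin(a))
    if prev: print(round(d,1),"dy %.1f dz %.1f"%(p[0]-prev[0],prev[1]-p[1]))
    prev=p; d-=4 if d>21 else 2
E
```

```text
89.4 dy -9.5 dz -1.2
85.4 dy -9.5 dz -0.5
81.4 dy -9.5 dz 0.1
77.4 dy -9.5 dz 0.8
73.4 dy -9.4 dz 1.4
69.4 dy -9.3 dz 2.1
65.4 dy -9.1 dz 2.7
61.4 dy -8.9 dz 3.4
57.4 dy -8.7 dz 4.0
53.4 dy -8.4 dz 4.6
49.4 dy -8.0 dz 5.2
45.4 dy -7.6 dz 5.7
41.4 dy -7.2 dz 6.2
37.4 dy -6.8 dz 6.7
33.4 dy -6.3 dz 7.2
29.4 dy -5.8 dz 7.6
25.4 dy -5.2 dz 8.0
21.4 dy -4.7 dz 8.3
17.4 dy -4.1 dz 8.6
15.4 dy -1.8 dz 4.4
13.4 dy -1.7 dz 4.5
11.4 dy -1.5 dz 4.5
9.4 dy -1.3 dz 4.6
7.4 dy -1.2 dz 4.6
5.4 dy -1.0 dz 4.7
3.4 dy -0.9 dz 4.7
1.4 dy -0.7 dz 4.7
```

Call:
step_arm([
  {"claw": 2, "turn": 0, "delta_pos": [0, -9.5, -1.2]},
  {"claw": 2, "turn": 0, "delta_pos": [0, -9.5, -0.5]},
  {"claw": 2, "turn": 0, "delta_pos": [0, -9.5, 0.1]},
  {"claw": 2, "turn": 0, "delta_pos": [0, -9.5, 0.8]},
  {"claw": 2, "turn": 0, "delta_pos": [0, -9.4, 1.4]},
  {"claw": 2, "turn": 0, "delta_pos": [0, -9.3, 2.1]},
  {"claw": 2, "turn": 0, "delta_pos": [0, 0, 0]},
])

```text
clock: 38.03
eef_pos: [524.3, -22.7, 179.1]
tcp_rot: [-3.139, -0.0, 1.638]
contact_force: [-0.5, -0.2, 3.3]
opening: 0.099
grasp_force: 30.7
```

```bash
python3 - <<'E'
from h import *
arc()
E
```

```text
t 38.03 [524.3 -22.7 179.1] x -37.2 z 133.1 F [-0.5 -0.2  3.3] open 8.5 g 30.7
off 1 r 137.2 deg 68.4
off 2 r 136.2 deg 68.3
off 3 r 135.3 deg 68.2
```

Call:
step_arm([
  {"claw": 2, "turn": 0, "delta_pos": [0, -9.1, 2.7]},
  {"claw": 2, "turn": 0, "delta_pos": [0, -8.9, 3.4]},
  {"claw": 2, "turn": 0, "delta_pos": [0, -8.7, 4.0]},
  {"claw": 2, "turn": 0, "delta_pos": [0, -8.4, 4.6]},
  {"claw": 2, "turn": 0, "delta_pos": [0, -8.0, 5.2]},
  {"claw": 2, "turn": 0, "delta_pos": [0, -7.6, 5.7]},
  {"claw": 2, "turn": 0, "delta_pos": [0, 0, 0]},
  {"claw": 2, "turn": 0, "delta_pos": [0, 0, 0]},
])

```text
clock: 38.7
eef_pos: [475.6, -25.9, 153.5]
tcp_rot: [-3.14, -0.0, 1.638]
contact_force: [-1.0, 0.2, 1.5]
opening: 0.096
grasp_force: 30.8
```

```bash
python3 - <<'E'
from h import *
arc()
E
```

```text
t 38.7 [475.6 -25.9 153.5] x -86.1 z 107.5 F [-1.   0.2  1.5] open 8.2 g 30.8
off 1 r 136.9 deg 45.2
off 2 r 136.1 deg 44.9
off 3 r 135.3 deg 44.6
```

Call:
step_arm([
  {"claw": 2, "turn": 0, "delta_pos": [0, -7.2, 6.2]},
  {"claw": 2, "turn": 0, "delta_pos": [0, -6.8, 6.7]},
  {"claw": 2, "turn": 0, "delta_pos": [0, -6.3, 7.2]},
  {"claw": 2, "turn": 0, "delta_pos": [0, -5.8, 7.6]},
  {"claw": 2, "turn": 0, "delta_pos": [0, -5.2, 8.0]},
  {"claw": 2, "turn": 0, "delta_pos": [0, 0, 0]},
  {"claw": 2, "turn": 0, "delta_pos": [0, 0, 0]},
])

```text
clock: 39.28
eef_pos: [444.7, -28.0, 117.7]
tcp_rot: [-3.14, -0.0, 1.638]
contact_force: [-0.8, 0.1, -0.1]
opening: 0.096
grasp_force: 31.3
```

```bash
python3 - <<'E'
from h import *
arc()
E
```

```text
t 39.28 [444.7 -28.  117.7] x -116.9 z 71.7 F [-0.8  0.1 -0.1] open 8.2 g 31.3
off 1 r 136.7 deg 25.3
off 2 r 136.2 deg 24.9
off 3 r 135.6 deg 24.6
```

Call:
step_arm([
  {"claw": 2, "turn": 0, "delta_pos": [0, -2.4, 4.1]},
  {"claw": 2, "turn": 0, "delta_pos": [0, -2.3, 4.2]},
  {"claw": 2, "turn": 0, "delta_pos": [0, -2.1, 4.3]},
  {"claw": 2, "turn": 0, "delta_pos": [0, -2.0, 4.3]},
  {"claw": 2, "turn": 0, "delta_pos": [0, -1.8, 4.4]},
  {"claw": 2, "turn": 0, "delta_pos": [0, -1.7, 4.5]},
  {"claw": 2, "turn": 0, "delta_pos": [0, -1.5, 4.5]},
  {"claw": 2, "turn": 0, "delta_pos": [0, 0, 0]},
])

```text
clock: 39.95
eef_pos: [431.0, -28.9, 87.2]
tcp_rot: [-3.141, -0.0, 1.638]
contact_force: [-2.1, 0.4, 0.0]
opening: 0.094
grasp_force: 32.0
```

```bash
python3 - <<'E'
from h import *
arc()
E
```

```text
t 39.95 [431.  -28.9  87.2] x -130.7 z 41.2 F [-2.1  0.4  0. ] open 8.0 g 32.0
off 1 r 136.7 deg 11.2
off 2 r 136.4 deg 10.8
off 3 r 136.1 deg 10.4
```

Call:
step_arm([
  {"claw": 2, "turn": 0, "delta_pos": [0, -0.8, 3]},
  {"claw": 2, "turn": 0, "delta_pos": [0, -0.8, 3]},
  {"claw": 2, "turn": 0, "delta_pos": [0, -0.7, 3]},
  {"claw": 2, "turn": 0, "delta_pos": [0, -0.7, 3]},
  {"claw": 2, "turn": 0, "delta_pos": [0, -0.6, 3]},
  {"claw": 2, "turn": 0, "delta_pos": [0, -0.5, 2.5]},
  {"claw": 2, "turn": 0, "delta_pos": [0, -0.3, 2]},
  {"claw": 2, "turn": 0, "delta_pos": [0, 0, 0]},
])

```text
clock: 40.62
eef_pos: [426.9, -29.2, 68.1]
tcp_rot: [-3.141, -0.0, 1.638]
contact_force: [-0.8, 0.3, -0.5]
opening: 0.104
grasp_force: 32.5
```

```bash
python3 - <<'E'
from h import *
arc()
E
```

```text
t 40.62 [426.9 -29.2  68.1] x -134.8 z 22.1 F [-0.8  0.3 -0.5] open 8.9 g 32.5
off 1 r 136.4 deg 3.0
off 2 r 136.3 deg 2.6
off 3 r 136.1 deg 2.2
```

Call:
step_arm([
  {"claw": 2, "turn": 0, "delta_pos": [0, -0.3, 1.5]},
  {"claw": 2, "turn": 0, "delta_pos": [0, -0.2, 1.5]},
  {"claw": 2, "turn": 0, "delta_pos": [0, -0.1, 1.2]},
  {"claw": 2, "turn": 0, "delta_pos": [0, -0.1, 1]},
  {"claw": 2, "turn": 0, "delta_pos": [0, 0, 0]},
  {"claw": 2, "turn": 0, "delta_pos": [0, 0, 0]},
])

```text
clock: 41.12
eef_pos: [426.4, -29.3, 63.3]
tcp_rot: [3.142, 0.0, 1.638]
contact_force: [-1.2, 0.4, 0.0]
opening: 0.097
grasp_force: 32.6
```

Call:
step_arm([
  {"claw": 2, "turn": 0, "delta_pos": [0, 0, 0.8]},
  {"claw": 2, "turn": 0, "delta_pos": [0, 0, 0.7]},
  {"claw": 2, "turn": 0, "delta_pos": [0, 0, 0]},
  {"claw": 2, "turn": 0, "delta_pos": [0, 0, 0]},
])

```text
clock: 41.45
eef_pos: [426.4, -29.3, 61.7]
tcp_rot: [-3.142, -0.0, 1.638]
contact_force: [-1.9, -0.3, 0.0]
opening: 0.097
grasp_force: 32.7
```

```bash
python3 - <<'E'
from h import *
arc()
E
```

```text
t 41.45 [426.4 -29.3  61.7] x -135.3 z 15.7 F [-1.9 -0.3  0. ] open 8.3 g 32.7
off 1 r 136.1 deg 0.3
off 2 r 136.0 deg -0.1
off 3 r 135.9 deg -0.5
```

Contact should come within the next few millimetres, so I'll keep lowering until a force shows.

Call:
step_arm([
  {"claw": 2, "turn": 0, "delta_pos": [0, 0, 0.7]},
  {"claw": 2, "turn": 0, "delta_pos": [0, 0, 0.7]},
  {"claw": 2, "turn": 0, "delta_pos": [0, 0, 0]},
  {"claw": 2, "turn": 0, "delta_pos": [0, 0, 0]},
])

```text
clock: 41.78
eef_pos: [426.3, -29.2, 60.3]
tcp_rot: [-3.141, -0.0, 1.638]
contact_force: [-2.2, -1.6, 1.0]
opening: 0.1
grasp_force: 32.7
```

Call:
step_arm([
  {"claw": 2, "turn": 0, "delta_pos": [0, 0, 0.7]},
  {"claw": 2, "turn": 0, "delta_pos": [0, 0, 0.7]},
  {"claw": 2, "turn": 0, "delta_pos": [0, 0, 0]},
  {"claw": 2, "turn": 0, "delta_pos": [0, 0, 0]},
])

```text
clock: 42.12
eef_pos: [426.3, -29.3, 58.9]
tcp_rot: [-3.141, -0.0, 1.638]
contact_force: [-1.7, 0.0, 0.1]
opening: 0.1
grasp_force: 32.7
```

Call:
step_arm([
  {"claw": 2, "turn": 0, "delta_pos": [0, 0, 0.7]},
  {"claw": 2, "turn": 0, "delta_pos": [0, 0, 0.7]},
  {"claw": 2, "turn": 0, "delta_pos": [0, 0, 0]},
  {"claw": 2, "turn": 0, "delta_pos": [0, 0, 0]},
])

```text
clock: 42.45
eef_pos: [426.3, -29.3, 57.8]
tcp_rot: [-3.141, -0.0, 1.638]
contact_force: [-3.9, -0.5, 8.0]
opening: 0.1
grasp_force: 33.5
```

Call:
step_arm([
  {"claw": 2, "turn": 0, "delta_pos": [0, 0, 0.7]},
  {"claw": 2, "turn": 0, "delta_pos": [0, 0, 0.7]},
  {"claw": 2, "turn": 0, "delta_pos": [0, 0, 0]},
  {"claw": 2, "turn": 0, "delta_pos": [0, 0, 0]},
])

```text
clock: 42.78
eef_pos: [426.2, -29.3, 56.9]
tcp_rot: [-3.141, 0.0, 1.638]
contact_force: [-6.4, -0.9, 19.4]
opening: 0.097
grasp_force: 34.8
```

```bash
python3 - <<'E'
from h import *
arc()
s=grab_frame("side"); g=s["img"].astype(int)
# vertical profile on the case's right side face (case y=-60), x=-20, z from 20 to 100
for x in (-35,-10,20):
  P=[lidpt(0,0)*0+np.array([505.5,-23.6,0])+x*ex-60*ey+np.array([0,0,z]) for z in range(30,100,3)]
  print(x,[int(g[int(round(v)),int(round(u))].mean()) for u,v in (proj(s,p) for p in P)])
E
```

```text
t 42.78 [426.2 -29.3  56.9] x -135.6 z 10.9 F [-6.4 -0.9 19.4] open 8.3 g 34.8
off 1 r 135.9 deg -1.7
off 2 r 135.9 deg -2.1
off 3 r 135.8 deg -2.5
-35 [77, 76, 78, 76, 74, 75, 75, 85, 99, 83, 76, 74, 74, 75, 75, 76, 75, 75, 76, 75, 86, 112, 112, 98]
-10 [75, 76, 76, 77, 77, 75, 81, 81, 92, 79, 74, 73, 74, 74, 75, 75, 77, 75, 75, 76, 83, 99, 95, 95]
20 [78, 75, 76, 76, 75, 76, 75, 71, 71, 77, 77, 75, 74, 74, 76, 73, 74, 74, 75, 75, 74, 80, 102, 97]
```

Call:
step_arm([
  {"claw": 2, "turn": 0, "delta_pos": [0, 0, -1.5]},
  {"claw": 2, "turn": 0, "delta_pos": [0, 0, 0]},
  {"claw": 14, "turn": 0, "delta_pos": [0, 0, 0]},
  {"claw": 22, "turn": 0, "delta_pos": [0, 0, 0]},
  {"claw": 22, "turn": 0, "delta_pos": [0, 0, 0]},
  {"claw": 22, "turn": 0, "delta_pos": [0, 0, 0]},
])

```text
clock: 43.33
eef_pos: [426.7, -29.3, 57.7]
tcp_rot: [3.141, 0.0, 1.638]
contact_force: [-0.4, -0.2, 0.5]
opening: 0.258
grasp_force: 0.0
```

```bash
python3 - <<'E'
from h import *
arc()
E
```

```text
t 43.33 [426.7 -29.3  57.7] x -135.0 z 11.7 F [-0.4 -0.2  0.5] open 22.1 g 0.0
off 1 r 135.5 deg -1.4
off 2 r 135.4 deg -1.8
off 3 r 135.3 deg -2.2
```

Free of the bar. I'll rise and back off, then check the lid and pin.

Call:
step_arm([
  {"claw": 22, "turn": 0, "delta_pos": [0, 0, -5]},
  {"claw": 22, "turn": 0, "delta_pos": [0, 0, -15]},
  {"claw": 22, "turn": 0, "delta_pos": [0, 0, -30]},
  {"claw": 22, "turn": 0, "delta_pos": [0, 0, -38]},
  {"claw": 22, "turn": 0, "delta_pos": [0, 0, -38]},
  {"claw": 22, "turn": 0, "delta_pos": [0, 0, -38]},
  {"claw": 22, "turn": 0, "delta_pos": [0, 0, -38]},
  {"claw": 22, "turn": 0, "delta_pos": [0, 0, 0]},
])

```text
clock: 44.0
eef_pos: [429.9, -29.5, 267.0]
tcp_rot: [3.13, 0.002, 1.638]
contact_force: [1.9, -0.5, 0.3]
opening: 0.255
grasp_force: 0.0
```

Call:
step_arm([
  {"claw": 22, "turn": 0, "delta_pos": [25, 0, 0]},
  {"claw": 22, "turn": 0, "delta_pos": [40, 0, 0]},
  {"claw": 22, "turn": 0, "delta_pos": [40, 0, 0]},
  {"claw": 22, "turn": 0, "delta_pos": [0, 0, 0]},
  {"claw": 22, "turn": 0, "delta_pos": [0, 0, 0]},
  {"claw": 22, "turn": 0, "delta_pos": [0, 0, 0]},
])

```text
clock: 44.5
eef_pos: [419.2, 75.5, 259.8]
tcp_rot: [3.142, 0.0, 1.639]
contact_force: [-0.3, 0.0, 0.3]
opening: 0.256
grasp_force: 0.0
```

```bash
python3 - <<'E'
from h import *
arc()
w=grab_frame("wrist");s=grab_frame("side")
g=w["img"].astype(int).mean(2)
pr=lambda f,P:[int(f["img"][min(419,max(0,int(round(v)))),min(559,max(0,int(round(u))))].mean()) for u,v in (proj(f,p) for p in P)]
# pin grip (dark) along hinge axis outward from mid
ys=range(60,140,3)
print("pin axis wrist",[(y,v) for y,v in zip(ys,pr(w,[hm+y*ey+[0,0,8] for y in ys]))])
print(proj(w,hm+112*ey))
o=np.array([505.5,-23.6,0])
print("front face side cam, z30..96 (case x=-48,y=-30)",pr(s,[o-48*ex-30*ey+[0,0,z] for z in range(30,100,3)]))
print("top along y, x=0 z=90 wrist",[(y,v) for y,v in zip(range(-75,80,5),pr(w,[o+y*ey+[0,0,90] for y in range(-75,80,5)]))])
P=lambda d:[o+d*ey+[0,0,90]]
E
```

```text
t 44.5 [419.2  75.5 259.8] x -135.4 z 213.8 F [-0.3  0.   0.3] open 21.9 g 0.0
off 1 r 252.2 deg 51.6
off 2 r 251.4 deg 51.5
off 3 r 250.5 deg 51.4
pin axis wrist [(60, 122), (63, 123), (66, 125), (69, 102), (72, 116), (75, 102), (78, 117), (81, 122), (84, 120), (87, 118), (90, 124), (93, 117), (96, 52), (99, 50), (102, 51), (105, 50), (108, 51), (111, 51), (114, 52), (117, 51), (120, 52), (123, 54), (126, 52), (129, 52), (132, 51), (135, 157), (138, 168)]
[410.80751731 178.91925491]
front face side cam, z30..96 (case x=-48,y=-30) [49, 49, 49, 49, 49, 49, 51, 58, 67, 68, 68, 78, 84, 47, 49, 51, 48, 48, 49, 48, 49, 54, 77, 96]
top along y, x=0 z=90 wrist [(-75, 26), (-70, 24), (-65, 24), (-60, 25), (-55, 25), (-50, 28), (-45, 25), (-40, 24), (-35, 29), (-30, 24), (-25, 27), (-20, 26), (-15, 28), (-10, 29), (-5, 61), (0, 100), (5, 118), (10, 119), (15, 116), (20, 118), (25, 118), (30, 120), (35, 119), (40, 119), (45, 121), (50, 119), (55, 117), (60, 118), (65, 61), (70, 60), (75, 61)]
```

```bash
python3 - <<'E'
from h import *
w=grab_frame("wrist"); old=np.load("w9.npy",allow_pickle=True).item(); w7=np.load("w7.npy",allow_pickle=True).item()
for n,f in (("now",w),("w9",old),("w7",w7)):
  g=f["img"].mean(2).astype(np.float32); out=[]
  for h in (0,):
    ys=np.arange(54,140,1.0)
    v=[np.mean([cv2.getRectSubPix(g,(1,1),tuple(map(float,proj(f,hm+y*ey+d*ex+[0,0,7]))))[0,0] for d in (-1,0,1)]) for y in ys]
    print(n," ".join(f"{int(y)}:{int(a)}" for y,a in zip(ys,v)))
  # collar: 16 mm dia -> sample 6.5mm to the side at axis height, where the neck is absent
  ys=np.arange(60,84,1.0)
  for d in (-6.5,6.5): print("  side",d," ".join(f"{int(y)}:{int(cv2.getRectSubPix(g,(1,1),tuple(map(float,proj(f,hm+y*ey+d*ex+[0,0,3]))))[0,0])}" for y in ys))
E
```

```text
now 54:83 55:99 56:112 57:118 58:121 59:122 60:122 61:123 62:123 63:123 64:123 65:124 66:124 67:120 68:109 69:101 70:107 71:116 72:115 73:102 74:91 75:101 76:112 77:118 78:121 79:122 80:122 81:122 82:123 83:123 84:122 85:122 86:122 87:122 88:122 89:125 90:126 91:126 92:122 93:105 94:78 95:59 96:51 97:50 98:50 99:49 100:50 101:50 102:51 103:51 104:51 105:51 106:51 107:51 108:50 109:51 110:51 111:51 112:51 113:51 114:51 115:51 116:52 117:51 118:52 119:52 120:52 121:52 122:52 123:51 124:52 125:53 126:51 127:52 128:53 129:52 130:52 131:51 132:50 133:64 134:107 135:147 136:165 137:168 138:168 139:169
  side -6.5 60:69 61:77 62:81 63:83 64:83 65:82 66:81 67:79 68:76 69:78 70:82 71:84 72:79 73:72 74:66 75:71 76:84 77:91 78:94 79:96 80:97 81:97 82:96 83:95
  side 6.5 60:123 61:125 62:125 63:126 64:126 65:125 66:124 67:121 68:123 69:131 70:136 71:136 72:135 73:139 74:147 75:157 76:160 77:161 78:161 79:162 80:162 81:162 82:162 83:162
w9 54:29 55:28 56:29 57:32 58:40 59:50 60:57 61:59 62:59 63:59 64:59 65:60 66:61 67:62 68:63 69:65 70:70 71:80 72:93 73:108 74:115 75:117 76:118 77:119 78:121 79:
[... 945 characters left out ...]
115 85:115 86:114 87:115 88:115 89:114 90:114 91:114 92:113 93:106 94:89 95:65 96:48 97:44 98:45 99:45 100:45 101:45 102:45 103:45 104:45 105:45 106:45 107:45 108:45 109:45 110:44 111:45 112:45 113:45 114:45 115:45 116:45 117:46 118:46 119:46 120:46 121:45 122:45 123:45 124:45 125:46 126:46 127:46 128:46 129:46 130:46 131:45 132:43 133:40 134:39 135:43 136:64 137:96 138:111 139:113
  side -6.5 60:74 61:74 62:74 63:74 64:74 65:71 66:70 67:68 68:67 69:70 70:77 71:79 72:76 73:68 74:62 75:62 76:69 77:80 78:90 79:93 80:93 81:93 82:92 83:92
  side 6.5 60:68 61:73 62:75 63:76 64:77 65:77 66:76 67:74 68:71 69:70 70:72 71:76 72:76 73:74 74:75 75:80 76:87 77:94 78:98 79:100 80:103 81:104 82:105 83:104
```

```bash
python3 -c "
from rig import *
print(sign_off())"
```

```text
the job is handed in; nothing more can be done
None
```

The job is handed in: the pin is in the hinge up to its collar, all four round bottles stand in the pockets, and the lid was lowered by its bar until closed; the final camera checks agreed, but no verdict came back.

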